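# Rock a drilled block into a sprung nest

## Task

Load the white drilled block, bores up, into the spring-loaded nest on the dark fixture plate: tilt it, set one end down first in the pocket against the sliding brass jaw, press the jaw back and rock the other end down inside the dark fixed stop until the block lies flat on the pocket floor, then let go. The nest may be clamped off the middle of the plate, so find the jaw by feel, ease the block in with pushes kept under 15 N, and leave the pulley, the dye bottle and the tape roll where they are.

Things in the scene. Friction and masses are not known exactly. Their poses are not given: they have to be found in the camera images.
- block_centre (a point): Centre (half-way up) of the loose block to be loaded: white milled metal, x 36 x y 50 x z 26 mm, sharp edges, about 0.13 kg, bores in its top face (+z). It lies flat on the bench, bores up. y is its long axis; the two ends are alike. Grasp it across its 36 mm width (x), leaving its lower 14 mm free of the fingers.
- fixture: Fixed dark steel plate, x 84 x y 160 x z 10 mm; origin at the centre of its underside, z up. On it is an aluminium nest whose open pocket takes the block, long axis along y. Along y the nest (pocket, stop, jaw together) is clamped up to 7.5 mm either way off the plate's middle; this offset s is not measured and stays fixed. Behind the jaw a low plunger reaches to y = s - 71 mm.
- pocket_mid (a point): Plate point at the middle of the pocket if s were 0, on the pocket floor, 16 mm over the underside; axes as the plate's. The pocket is centred on it in x, 38.4 mm wide (41.4 mm in its top 2 mm). Side walls, stop and jaw rise 11 mm above the floor; walls 8.5 mm thick. Seated, the block stands 15 mm out, sprung against the stop; may need a light push down. The floor is rigid: touch it at under 5 mm/s.
- stop_nominal (a point): Plate point where the top inner edge of the rigid dark steel stop would be if s were 0 (22.5 mm to +y of pocket_mid, 11 mm up); the true edge is s further along +y. The stop is 12 mm thick.
- jaw_nominal (a point): Plate point where the top inner edge of the brass jaw, at rest, would be if s were 0 (22.5 mm to -y of pocket_mid, 11 mm up); true edge s further along +y. At rest the pocket is 45 mm long, too short for the block. Sprung: 3 N at rest, 5.5 N when 8.2 mm back, where it stops dead (53.2 mm); damped, 2.5 N per 10 mm/s. No lead-in: a straight push down won't open it. Rocking the block in past the stop needs 51.3 mm.
- pulley: Bystander: white flanged pulley, 42 mm diameter x 26 mm high; origin at the centre of its underside. Leave alone.
- dye_bottle: Bystander: blue dye bottle with black spout, 34 mm diameter x 103 mm high; origin at the centre of its underside. Leave alone.
- tape_roll: Bystander: roll of black tape lying flat, 62 mm diameter x 19 mm high; origin at the centre of its underside. Leave alone.
Mind the look-alikes: they are no part of the job. Leave any red look-alike of the part that bears block_centre alone.

How it is judged:
On the way, in this order (a step that is already met when the one before it is completed fails the run):
1. the block is lifted off the bench (its centre more than 50 mm up) (height (world z) of block_centre above 0.05 m), for 0.1 s.
2. the block is tilted (more than 0.15 rad) with one end down in the pocket, in contact with the nest (over 1.5 N) (angle between block_centre's own z axis and vertical above 0.15 rad and z of block_centre in the frame of fixture below 0.042 m and horizontal distance between block_centre and fixture below 0.025 m and contact force between block and fixture above 1.5 N), for 0.1 s.
At the end, for the whole second after the job is handed in: Block flat on the pocket floor, bores up, released, at rest: centre 26.5-30.5 mm above the plate's underside, tilt < 0.05 rad, long axis within 0.08 rad of the plate's y, centre within 3 mm of the plate's middle in x and -14 to +9 mm in y; pulley, bottle, tape roll moved < 20 mm (z of block_centre in the frame of fixture between 0.0265 and 0.0305 m and angle between block_centre's own z axis and vertical below 0.05 rad and x of block_centre in the frame of fixture between -0.003 and 0.003 m and y of block_centre in the frame of fixture between -0.014 and 0.009 m and angle between the y axis of block_centre and the y axis of fixture, either way round below 0.08 rad and linear speed of block below 0.01 m/s and distance of each of pulley, dye_bottle, tape_roll from where it was at the start of the episode below 0.02 m); the robot touches nothing.
It fails at once if while the fingers bear on the block (over 8 N), the contact forces between block and fixture add up to more than 28 N (the spring pinch of the seated block alone makes about 10 N) (contact force between block and fixture above 28 N and contact force between the fingers and block above 8 N).
It fails at once if the pulley is moved more than 20 mm (distance of pulley from where it was at the start of the episode above 0.02 m).
It fails at once if the dye bottle is moved more than 20 mm (distance of dye_bottle from where it was at the start of the episode above 0.02 m).
It fails at once if the tape roll is moved more than 20 mm (distance of tape_roll from where it was at the start of the episode above 0.02 m).
It also fails if it takes over 67 s, if anything falls off the work surface, if the arm or the gripper's body presses on something with over 40 N, if the wrist force passes 120 N, or if a joint passes its speed limit or range.

## Robot

A 7-joint arm with a two-finger parallel gripper is mounted at the origin on a cart in front of the work surface, level with it; the furniture and walls round the work are solid. World frame = base frame: x ahead of the robot, y to its left, z up, the work surface at z = 0. Lengths are in m, angles in rad, forces in N, time in s.
With the tool pointing down it reaches from about 0.35 to 0.775 m from the base axis. Payload 3.1 kg.
Tool frame: the origin (TCP) lies between the finger pads; the fingertips stand 14 mm ahead of it and the grasp point (between the pads) lies 5 mm behind it (env.tcp_to_tips is the z of the fingertips in the tool frame, in m); z points along the fingers, y is the direction in which the jaws open and shut (so a half turn about z gives the same grasp; the last joint's range is limited). The gripper opens to 85 mm and grips with 20 to 120 N. Pads are 22 mm wide; open, the fingers measure 114 mm over their backs; the gripper's body (76 mm by 85 mm) begins 54 mm behind the grasp point. The pads swing forward as they close: fully open they stand 13 mm farther back than shut.
Start: joints at [-1.352, 0.311, 0.014, 1.512, -0.004, 1.319, -0.027], TCP at [0.142, 0.531, 0.245] pointing down, gripper open.
Joint ranges: [-2.7, 2.7], [-0.3, 1.91], [-1.27, 1.3], [0.12, 2.57], [-1.44, 4.58], [0.2, 2.03], [-3.05, 3.05]. Speed limits (rad/s): [2.79, 2.79, 3.14, 3.14, 3.14, 3.14, 3.14].

## Interface

Orientations are given as a unit quaternion [w, x, y, z].
In Python, from bench import monitor, read_camera, job, env gives the robot as it stands.
- The arm moves only by the tool carry_out, never from a script. Its argument "targets" is a list of rows, each a list of 7 numbers: the opening in per cent of the stroke, from 0 (shut) to 100 (fully open), then the shift along the tool's x, y, z in m, then the turn, a rotation vector about the tool's x, y, z in degrees. In form: [[fingers, x, y, z, rx, ry, rz], ...]. A call has 1 to 10 rows; each row is the pose to reach, as a shift and turn from the pose commanded when the call began, along the tool's axes at that moment; what a row does not reach only later rows make up. A row lasts 1/10 s, in which the tool goes at most 50 mm and 8.59 degrees, less where a joint would pass 70% of its speed; a pose out of reach is approached as far as the arm can. A call with a gripper value outside its range is refused whole. The fingers move at their own pace and stop on an object; "squeeze" is the grip in N (left out, the last holds). Time passes only in rows, so rows that repeat a pose let the fingers close. It gives the time, the measured TCP pose, the force and the opening at its end, in the units of the state.
- monitor.state(): the state, without advancing time (a new reading comes with each control period).
- read_camera(name): name is "scene" or "side" or "wrist"; returns a dict with "image" (420x560x3 uint8, red, green, blue), "fx", "fy", "cx", "cy" (pixels), "world_to_cam" (4x4, takes a point from world to camera coordinates); the wrist camera has in their place "hand_eye" (4x4, takes a point from camera to tool coordinates, whose origin is the TCP and whose axes are the flange's). Camera axes: x right, y down, z forward; pixel columns grow to the right and rows downward; lengths in m; the calibration is good to about 2 mm. The wrist camera is an equidistant fisheye: a pixel r from the principal point sees the ray r / f radians off the axis. A picture is of the moment at which its call begins: read the wrist's pose just before it. There is no depth.
- job.finish_job(): hands the job in, once; it reports no verdict.
The state is a dict: "t": time; "joint_positions": joint angles; "qvel": joint speeds; "joint_torque": joint torques, N m; "position": TCP position; "orientation": TCP orientation; "wrist_force": force on the tool from outside, world axes, zero at the start; "wrist_torque": the same for the moment, N m; "finger_gap": finger opening in m.
Only numpy, scipy, OpenCV 4.12 (cv2) and the standard library are available. Lean on these libraries where they do the work, as an engineer would, in place of code of your own. Each camera call takes 0.05 s, during which the arm holds its last target.

## Working session

There is one attempt and no reset: what is moved stays moved. The work goes in short steps, Python scripts to look and compute and a tool call to move; the robot and the scene stay as the last step left them, time stands still between calls to the robot, and variables do not carry over. Pictures are saved under pics/ and viewed, and the job is handed in when it is done.

Besides the shell and the picture viewer there is one more tool, called after "Emit:" by a JSON object that holds its "method" and its "body". carry_out: Moves the arm, as the interface text tells. Its arguments: {"type":"object","properties":{"targets":{"type":"array","items":{"type":"array","items":{"type":"number"}}},"squeeze":{"type":"number"}},"required":["targets"]}

```bash
ls; mkdir -p pics; python3 - <<'E'
from bench import monitor, read_camera, job, env
import cv2,numpy as np
s=monitor.state()
for k in s: print(k,np.round(s[k],4))
print([a for a in dir(env) if a[0]!='_'], env.tcp_to_tips)
for n in ("scene","side","wrist"):
    c=read_camera(n); cv2.imwrite(f"pics/{n}0.png",c["image"][:,:,::-1])
    print(n,{k:np.round(v,4).tolist() for k,v in c.items() if k!="image"})
E
```

```text
pics
t 0.0
joint_positions [-1.3517  0.3118  0.014   1.5131 -0.0044  1.3192 -0.0272]
qvel [-0.0016  0.0008  0.0004 -0.0003  0.0006 -0.0001 -0.0008]
joint_torque [ 1.00000e-04 -3.79908e+01  1.46100e-01 -2.30588e+01  1.22000e-02
  1.36000e-02 -0.00000e+00]
position [0.1416 0.5307 0.2442]
orientation [-1.000e-04  1.300e-01  9.915e-01 -1.200e-03]
wrist_force [ 0.1375  0.3663 -1.0753]
wrist_torque [-0.0469  0.0369  0.0062]
finger_gap 0.0856
['MotionError', 'tcp_to_tips'] 0.014
scene {'fx': 494.1409, 'fy': 494.1409, 'cx': 282.8737, 'cy': 204.862, 'world_to_cam': [[0.8728, -0.4879, -0.0159, -0.4693], [-0.3653, -0.6311, -0.6843, 0.1807], [0.3238, 0.603, -0.729, 0.8714], [0.0, 0.0, 0.0, 1.0]]}
side {'fx': 460.9412, 'fy': 460.9412, 'cx': 274.0992, 'cy': 213.5435, 'world_to_cam': [[0.7948, -0.6069, 0.0011, -0.4545], [-0.2098, -0.2765, -0.9378, 0.1561], [0.5694, 0.7452, -0.3471, 0.6856], [0.0, 0.0, 0.0, 1.0]]}
wrist {'fx': 325.1923, 'fy': 325.1923, 'cx': 277.461, 'cy': 209.7898, 'hand_eye': [[0.0006, -0.9555, -0.295, 0.0753], [1.0, 0.0005, 0.0005, -0.0008], [-0.0004, -0.295, 0.9555, -0.1285], [0.0, 0.0, 0.0, 1.0]]}
```

View pics/scene0.png

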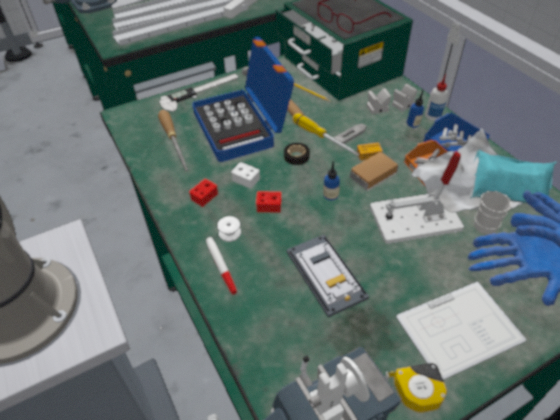

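View pics/side0.png

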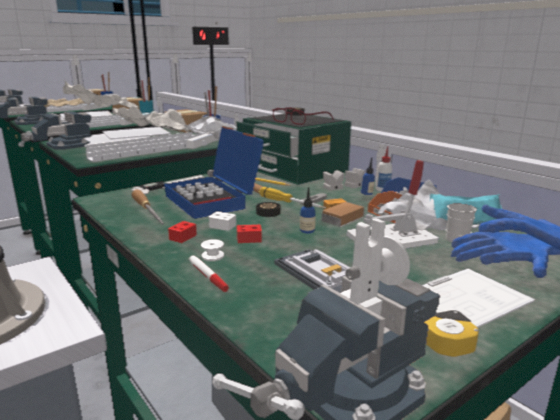

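View pics/wrist0.png

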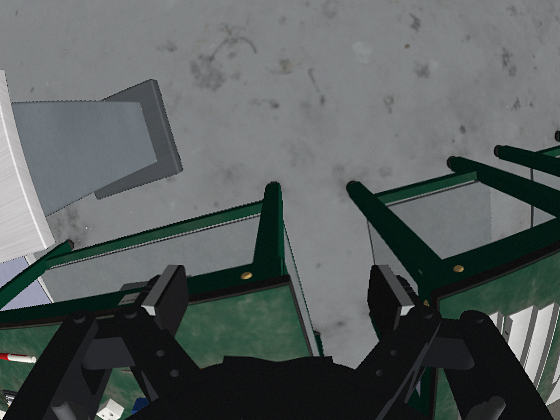

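```bash
cat > h.py <<'E'
from bench import monitor, read_camera
import cv2,numpy as np
from scipy.spatial.transform import Rotation as R
def ray(c,u,v):
    if "world_to_cam" in c:
        d=np.array([(u-c["cx"])/c["fx"],(v-c["cy"])/c["fy"],1.]); T=np.linalg.inv(c["world_to_cam"])
    else:
        a=np.array([u-c["cx"],v-c["cy"]])/c["fx"]; r=np.hypot(*a)+1e-12
        d=np.array([*(a/r*np.sin(r)),np.cos(r)]); T=c["T"]
    return T[:3,3],T[:3,:3]@d
def onz(c,u,v,z):
    o,d=ray(c,u,v); return o+d*(z-o[2])/d[2]
def tri(c1,p1,c2,p2):
    A=np.zeros((3,3));b=np.zeros(3);L=[]
    for c,p in((c1,p1),(c2,p2)):
        o,d=ray(c,*p); d=d/np.linalg.norm(d); M=np.eye(3)-np.outer(d,d); A+=M;b+=M@o
    return np.linalg.solve(A,b)
def tool():
    s=monitor.state(); q=s["orientation"]; T=np.eye(4)
    T[:3,:3]=R.from_quat([q[1],q[2],q[3],q[0]]).as_matrix(); T[:3,3]=s["position"]; return T
def cam(n):
    if n=="wrist":
        W=tool(); c=read_camera(n); c["T"]=W@np.array(c["hand_eye"])
    else:
        c=read_camera(n)
    return c
def proj(c,P):
    P=np.array(P)
    if "world_to_cam" in c:
        p=(np.array(c["world_to_cam"])@np.append(P,1))[:3]; return np.array([c["cx"]+c["fx"]*p[0]/p[2],c["cy"]+c["fy"]*p[1]/p[2]])
    p=(np.linalg.inv(c["T"])@np.append(P,1))[:3]; r=np.hypot(p[0],p[1]); th=np.arctan2(r,p[2])
    return np.array([c["cx"],c["cy"]])+c["fx"]*th*p[:2]/r
def save(c,name,box=None,k=1):
    im=c["image"][:,:,::-1]
    if box: x0,y0,x1,y1=box; im=im[y0:y1,x0:x1]
    cv2.imwrite("pics/"+name,cv2.resize(np.ascontiguousarray(im),None,fx=k,fy=k,interpolation=cv2.INTER_CUBIC))
E
python3 - <<'E'
from h import *
c=cam("scene"); save(c,"s1.png",(180,130,380,330),3)
d=cam("side"); save(d,"d1.png",(160,180,360,320),4)
for n,u,v,z in (("block",245,172,.026),("red1",203,190,.026),("red2",268,200,.026),("pulley",229,222,.026),("bottle",331,195,0),("tape",297,152,.019),("fix",327,273,.02)):
    print(n,onz(c,u,v,z).round(3))
print(tool().round(3))
E
```

```text
block [0.492 0.085 0.026]
red1 [0.392 0.08  0.026]
red2 [ 0.496 -0.013  0.026]
pulley [ 0.402 -0.028  0.026]
bottle [ 0.629 -0.045  0.   ]
tape [0.626 0.092 0.019]
fix [ 0.505 -0.221  0.02 ]
[[-0.966  0.258 -0.     0.142]
 [ 0.258  0.966 -0.001  0.531]
 [-0.    -0.001 -1.     0.245]
 [ 0.     0.     0.     1.   ]]
```

View pics/s1.png

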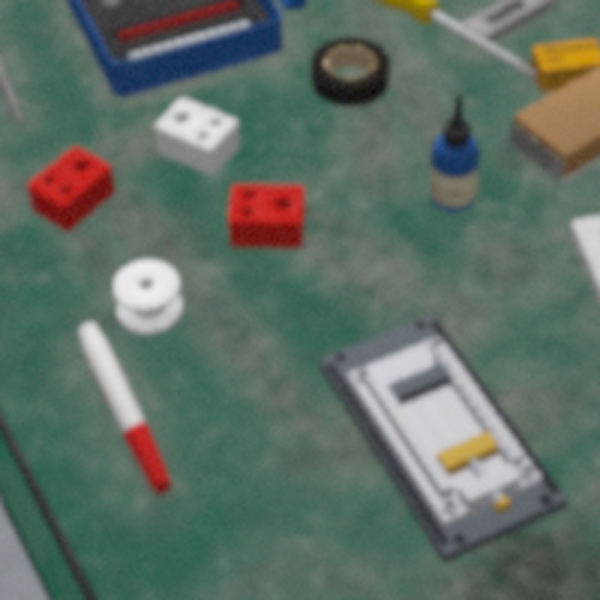

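View pics/d1.png

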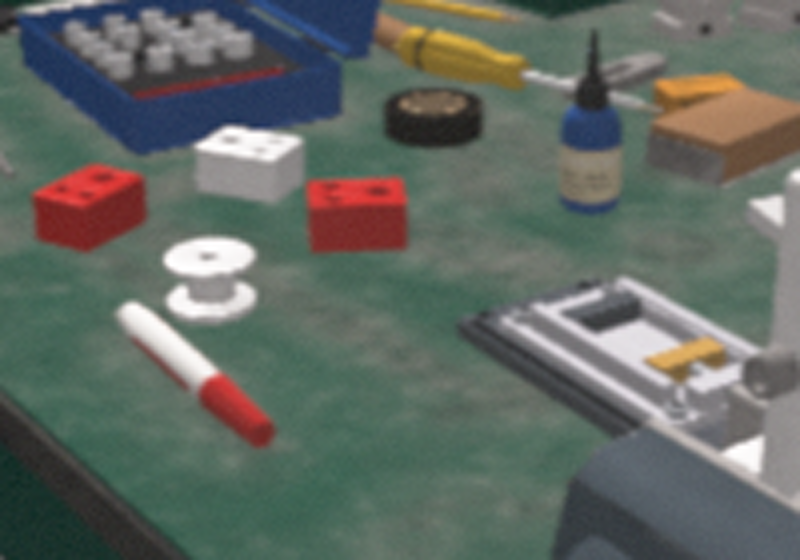

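```bash
python3 - <<'E'
from h import *
c=cam("scene")
def m(pts,z):
    P=np.array([onz(c,180+x/3,130+y/3,z) for x,y in pts]); print(P.round(4), P.mean(0).round(4))
    for i in range(len(P)):
        d=P[(i+1)%len(P)]-P[i]; print(i,np.linalg.norm(d).round(4),np.degrees(np.arctan2(d[1],d[0])).round(1))
m([(182,97),(240,127),(213,150),(155,128)],.026)
m([(433,317),(567,503),(447,557),(322,362)],.01)
m([(448,365),(455,380),(397,401),(391,383)],.027) #stop
m([(492,432),(497,448),(444,470),(438,456)],.027) #jaw
E
```

```text
[[0.4978 0.1178 0.026 ]
 [0.5198 0.0679 0.026 ]
 [0.4924 0.0564 0.026 ]
 [0.4666 0.0977 0.026 ]] [0.4942 0.085  0.026 ]
0 0.0545 -66.2
1 0.0297 -157.3
2 0.0486 122.0
3 0.0372 32.8
[[ 0.5523 -0.139   0.01  ]
 [ 0.5444 -0.2961  0.01  ]
 [ 0.4646 -0.2915  0.01  ]
 [ 0.472  -0.1352  0.01  ]] [ 0.5083 -0.2155  0.01  ]
0 0.1573 -92.9
1 0.0799 176.7
2 0.1565 87.3
3 0.0805 -2.8
[[ 0.5315 -0.1874  0.027 ]
 [ 0.529  -0.1992  0.027 ]
 [ 0.4901 -0.195   0.027 ]
 [ 0.494  -0.1817  0.027 ]] [ 0.5112 -0.1908  0.027 ]
0 0.0121 -102.3
1 0.0391 173.9
2 0.0139 73.7
3 0.0379 -8.6
[[ 0.5269 -0.2423  0.027 ]
 [ 0.5231 -0.2532  0.027 ]
 [ 0.4879 -0.2506  0.027 ]
 [ 0.4901 -0.2407  0.027 ]] [ 0.507  -0.2467  0.027 ]
0 0.0116 -109.4
1 0.0353 175.9
2 0.0102 77.3
3 0.0368 -2.4
```

Emit:
{"method": "carry_out", "body": {"targets": [[100,-0.04,-0.03,0,0,0,0],[100,-0.08,-0.06,0,0,0,0],[100,-0.12,-0.09,0,0,0,0],[100,-0.16,-0.12,0,0,0,0],[100,-0.2,-0.15,0,0,0,0],[100,-0.24,-0.18,0,0,0,0],[100,-0.28,-0.21,0,0,0,0],[100,-0.32,-0.24,0,0,0,0],[100,-0.36,-0.27,0,0,0,0],[100,-0.38,-0.3,0,0,0,0]]}}

```text
t: 1.3
position: [0.4342, 0.1404, 0.2456]
orientation: [0.001, 0.132, 0.991, -0.0]
wrist_force: [-0.6, -0.4, 0.0]
finger_gap: 0.0853
```

```bash
python3 - <<'E'
from h import *
c=cam("wrist"); save(c,"w1.png")
for P in ((.494,.085,.026),(.508,-.2155,.016)): print(proj(c,P))
E
```

```text
[245.52246575 242.0590238 ]
[ 65.35212573 289.97703842]
```

View pics/w1.png

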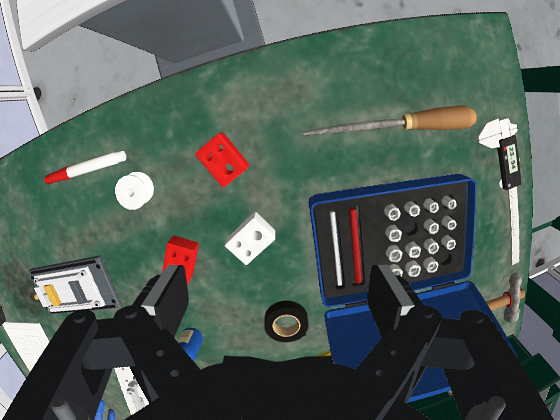

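```bash
python3 - <<'E'
from h import *
c=cam("wrist"); save(c,"w1c.png",(215,200,285,275),8)
g=c["image"].min(2)
im=c["image"].astype(int)
print(im[225:255:3,250].tolist())
m=((im.min(2)>150)).astype(np.uint8); m[:200]=0;m[280:]=0;m[:,:215]=0;m[:,290:]=0
n,l,s,ct=cv2.connectedComponentsWithStats(m); 
i=1+np.argmax(s[1:,4]); print(s[i])
k=cv2.findContours((l==i).astype(np.uint8),cv2.RETR_EXTERNAL,cv2.CHAIN_APPROX_NONE)[0][0][:,0,:]
W=np.array([onz(c,u,v,.026)[:2] for u,v in k])
r=cv2.minAreaRect((W*1000).astype(np.float32)); print(r); print(cv2.boxPoints(r))
E
```

```text
[[243, 241, 236], [249, 248, 246], [249, 248, 246], [251, 250, 248], [247, 247, 244], [245, 244, 241], [246, 245, 243], [250, 250, 248], [253, 252, 251], [252, 251, 249]]
[ 232  209   51   54 1332]
((492.0086669921875, 91.40465545654297), (39.28288269042969, 56.400367736816406), 28.997772216796875)
[[461.15872  106.547935]
 [488.50027   57.217995]
 [522.85864   76.261375]
 [495.51706  125.59132 ]]
```

View pics/w1c.png

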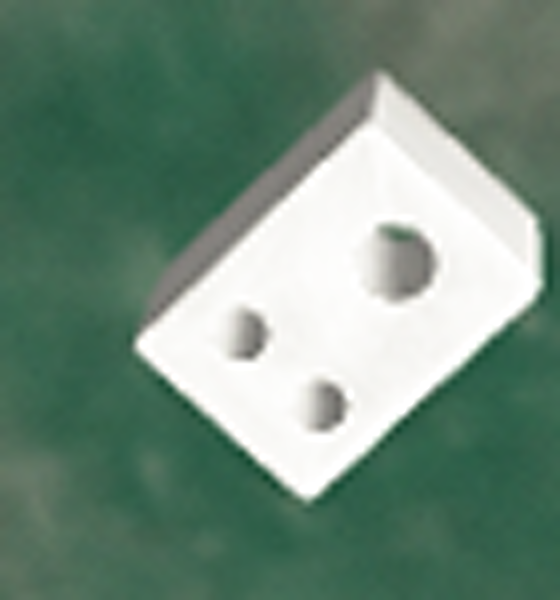

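```bash
python3 - <<'E'
from h import *
c=cam("wrist")
P=np.array([onz(c,215+x/8-.4,200+y/8-.4,.026) for x,y in [(373,128),(540,290),(308,500),(136,345)]]); print(P.round(4),P.mean(0).round(4))
for i in range(4):
    d=P[(i+1)%4]-P[i]; print(np.linalg.norm(d).round(4),np.degrees(np.arctan2(d[1],d[0])).round(1))
T=tool(); d=np.array([*P.mean(0)[:2],.12])-T[:3,3]; print((T[:3,:3].T@d).round(4), np.degrees(np.arctan2(T[1,1],T[0,1])))
E
```

```text
[[0.4669 0.1071 0.026 ]
 [0.497  0.1233 0.026 ]
 [0.5204 0.081  0.026 ]
 [0.4897 0.064  0.026 ]] [0.4935 0.0938 0.026 ]
0.0341 28.3
0.0484 -61.0
0.0351 -151.1
0.0487 117.9
[-0.071  -0.0287  0.1255] 74.6425501273397
```

Emit:
{"method": "carry_out", "body": {"targets": [[100,-0.015,-0.006,0.02,0,0,8],[100,-0.03,-0.012,0.04,0,0,16],[100,-0.045,-0.018,0.06,0,0,24],[100,-0.06,-0.024,0.08,0,0,32],[100,-0.071,-0.029,0.09,0,0,40],[100,-0.071,-0.029,0.1,0,0,46],[100,-0.071,-0.029,0.1,0,0,46],[100,-0.071,-0.029,0.1,0,0,46]]}}

```text
t: 2.25
position: [0.4923, 0.0989, 0.1452]
orientation: [-0.0, 0.505, 0.863, 0.0]
wrist_force: [0.2, 0.0, 0.3]
finger_gap: 0.0855
```

```bash
python3 - <<'E'
from h import *
c=cam("wrist"); save(c,"w2.png"); print(tool().round(4)); print(proj(c,(.4935,.0938,.026)))
E
```

```text
[[-4.894e-01  8.721e-01  3.000e-04  4.926e-01]
 [ 8.721e-01  4.894e-01  9.000e-04  9.880e-02]
 [ 6.000e-04  8.000e-04 -1.000e+00  1.457e-01]
 [ 0.000e+00  0.000e+00  0.000e+00  1.000e+00]]
[276.27877388 213.91554352]
```

View pics/w2.png

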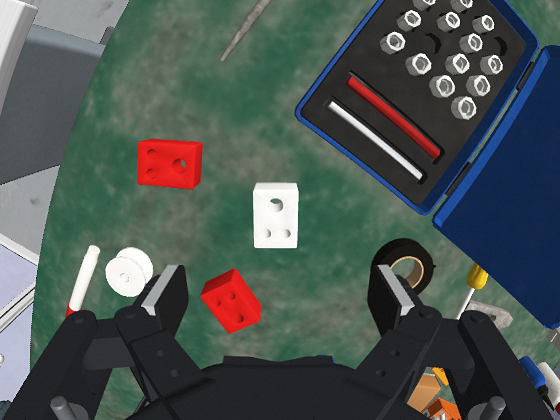

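```bash
python3 - <<'E'
from h import *
c=cam("wrist"); save(c,"w2c.png",(240,170,315,260),7)
im=c["image"].astype(int)
m=((im.min(2)>150)).astype(np.uint8); m[:170]=0;m[265:]=0;m[:,:235]=0;m[:,320:]=0
k=max(cv2.findContours(m,cv2.RETR_EXTERNAL,cv2.CHAIN_APPROX_NONE)[0],key=len)[:,0,:]
print(k.min(0),k.max(0))
E
```

```text
[253 182] [297 247]
```

View pics/w2c.png

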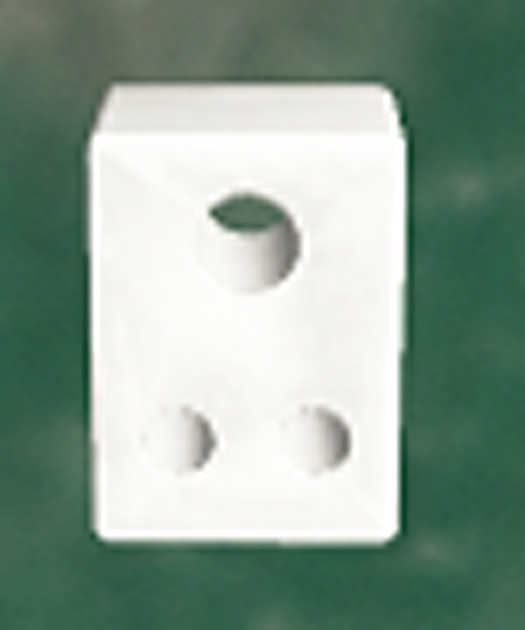

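```bash
python3 - <<'E'
from h import *
c=cam("wrist");T=tool()
P=np.array([onz(c,240+x/7-.43,170+y/7-.43,.026) for x,y in [(90,130),(405,131),(399,543),(96,542)]])
Q=(P-T[:3,3])@T[:3,:3]; print(Q.round(4),Q.mean(0).round(4))
E
```

```text
[[ 0.0161 -0.0201  0.12  ]
 [ 0.016   0.0152  0.12  ]
 [-0.0342  0.0155  0.12  ]
 [-0.0341 -0.0206  0.12  ]] [-0.009  -0.0025  0.12  ]
```

Emit:
{"method": "carry_out", "body": {"targets": [[60,-0.004,-0.001,0.03,0,0,0],[60,-0.009,-0.0025,0.06,0,0,0],[60,-0.009,-0.0025,0.075,0,0,0],[60,-0.009,-0.0025,0.075,0,0,0],[60,-0.009,-0.0025,0.075,0,0,0]]}}

```text
t: 2.9
position: [0.4955, 0.0886, 0.071]
orientation: [0.0, 0.507, 0.862, 0.001]
wrist_force: [0.8, -0.1, 0.5]
finger_gap: 0.051
```

```bash
python3 - <<'E'
from h import *
c=cam("wrist"); save(c,"w3.png",(120,100,440,340),2.5); print(tool().round(4)); print(monitor.state()["finger_gap"])
d=cam("side"); save(d,"d3.png",(160,130,300,270),5)
E
```

```text
[[-4.865e-01  8.737e-01  2.500e-03  4.960e-01]
 [ 8.737e-01  4.865e-01  9.000e-04  8.870e-02]
 [-4.000e-04  2.600e-03 -1.000e+00  7.160e-02]
 [ 0.000e+00  0.000e+00  0.000e+00  1.000e+00]]
0.05108897670164726
```

View pics/w3.png

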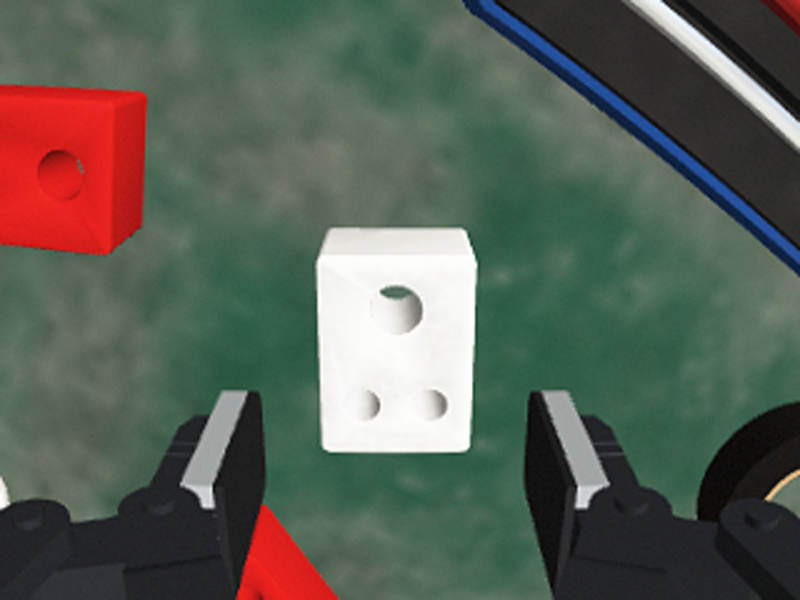

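View pics/d3.png

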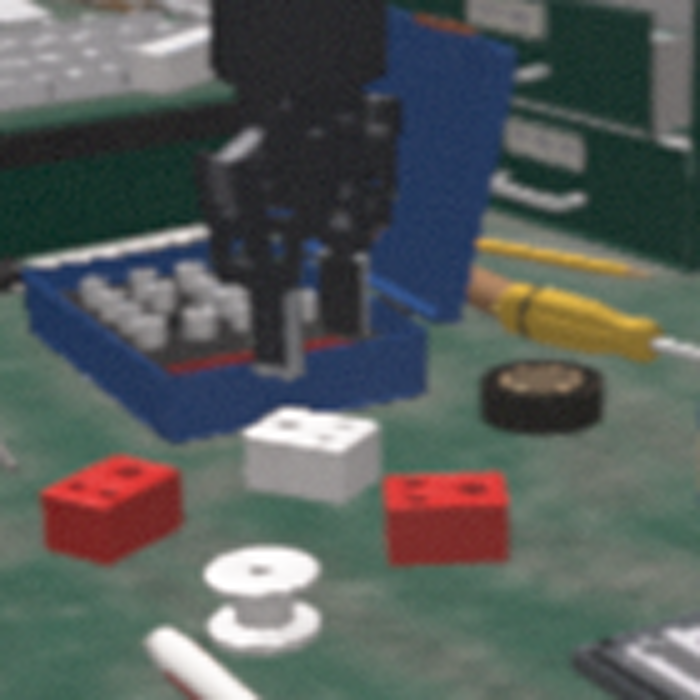

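```bash
python3 - <<'E'
from h import *
c=cam("wrist");T=tool();c["T"]=np.array(c["hand_eye"])
for u,v,y in ((247,391,-.0255),(261,392,-.0255),(542,391,.0255),(528,393,.0255)):
    o,d=ray(c,120+u/2.5-.3,100+v/2.5-.3); print((o+d*(y-o[1])/d[1]).round(4))
c=cam("wrist")
P=np.array([onz(c,120+x/2.5-.3,100+y/2.5-.3,.026) for x,y in [(317,262),(477,262),(470,451),(323,451)]])
Q=(P-T[:3,3])@T[:3,:3]; print(Q.round(4),Q.mean(0).round(4))
E
```

```text
[ 0.016  -0.0255 -0.0048]
[ 0.0095 -0.0255  0.0085]
[ 0.0138  0.0255 -0.0003]
[0.007  0.0255 0.0133]
[[ 0.0241 -0.0178  0.0457]
 [ 0.024   0.018   0.0458]
 [-0.0242  0.0181  0.0458]
 [-0.0241 -0.0179  0.0457]] [-0.0001  0.0001  0.0458]
```

Emit:
{"method": "carry_out", "body": {"targets": [[60,0,0,0.02,0,0,0],[60,0,0,0.04,0,0,0],[60,0,0,0.046,0,0,0],[60,0,0,0.046,0,0,0],[30,0,0,0.046,0,0,0],[20,0,0,0.046,0,0,0],[20,0,0,0.046,0,0,0],[20,0,0,0.046,0,0,0]], "squeeze": 60}}

```text
t: 3.9
position: [0.4962, 0.0883, 0.0256]
orientation: [0.001, 0.507, 0.862, 0.001]
wrist_force: [-1.0, 0.8, 6.5]
finger_gap: 0.0344
```

```bash
python3 - <<'E'
from h import *
c=cam("wrist"); save(c,"w4.png",(160,130,400,330),3.3); print(tool().round(4)); s=monitor.state();print(s["finger_gap"],s["wrist_force"])
d=cam("side"); save(d,"d4.png",(180,170,280,270),6)
E
```

```text
[[-4.858e-01  8.741e-01  2.600e-03  4.962e-01]
 [ 8.741e-01  4.858e-01  7.000e-04  8.830e-02]
 [-6.000e-04  2.600e-03 -1.000e+00  2.560e-02]
 [ 0.000e+00  0.000e+00  0.000e+00  1.000e+00]]
0.03428174020835733 [-0.23132997  0.161981    6.25923403]
```

View pics/w4.png

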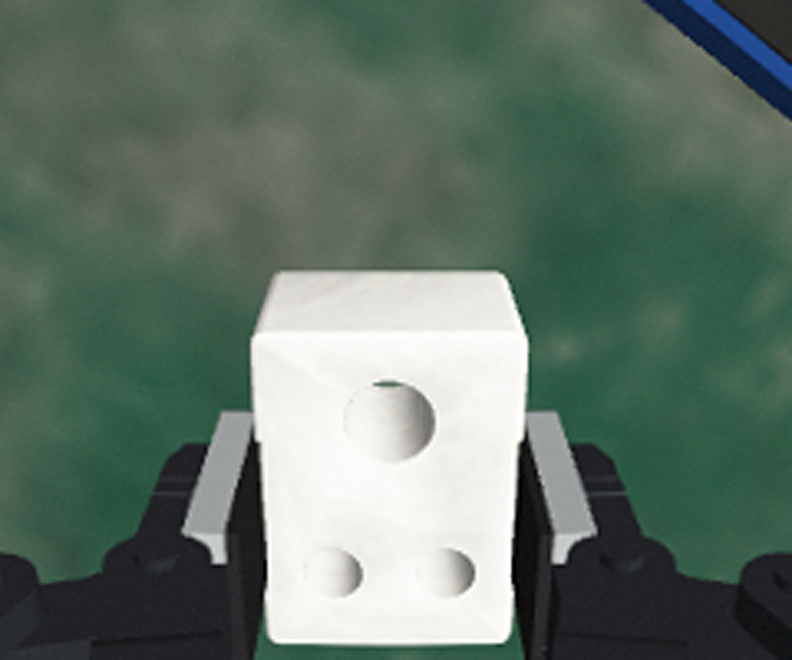

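View pics/d4.png

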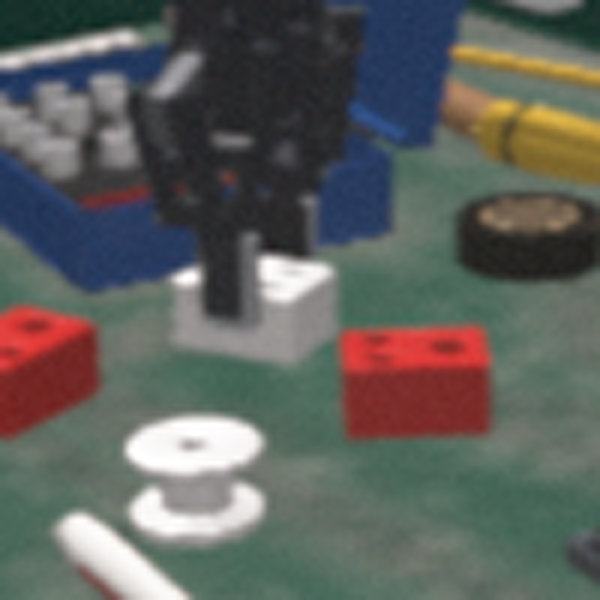

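Emit:
{"method": "carry_out", "body": {"targets": [[20,0,0,-0.01,0,0,0],[20,0,0,-0.03,0,0,0],[20,0,0,-0.07,0,0,0],[20,0,0,-0.11,0,0,0],[20,0,0,-0.15,0,0,0],[20,0,0,-0.17,0,0,8],[20,0,0,-0.17,0,0,16],[20,0,0,-0.17,0,0,24],[20,0,0,-0.17,0,0,32],[20,0,0,-0.17,0,0,32]]}}

```text
t: 5.0
position: [0.4943, 0.0881, 0.1943]
orientation: [-0.0, 0.725, 0.689, -0.0]
wrist_force: [1.1, 0.4, -2.4]
finger_gap: 0.0343
```

```bash
python3 - <<'E'
from h import *
c=cam("wrist"); save(c,"w5.png"); print(tool().round(4)); s=monitor.state();print(s["finger_gap"],s["wrist_force"],s["joint_positions"])
c=cam("scene"); save(c,"s5.png",(240,220,460,420),3.5)
for u,v in ((330,385),(360,370),(300,365),(385,365)):print(onz(c,u,v,.1).round(3),onz(c,u,v,.15).round(3))
E
```

```text
[[ 4.860e-02  9.988e-01 -7.000e-04  4.944e-01]
 [ 9.988e-01 -4.860e-02 -2.000e-04  8.820e-02]
 [-2.000e-04 -7.000e-04 -1.000e+00  1.943e-01]
 [ 0.000e+00  0.000e+00  0.000e+00  1.000e+00]]
0.034406667389499344 [-0.74663689 -0.07622211 -1.92828183] [-0.74331692  0.28498311  0.66203994  1.74022703 -0.18783337  1.18131697
 -0.07752402]
[ 0.375 -0.423  0.1  ] [ 0.361 -0.44   0.15 ]
[ 0.423 -0.426  0.1  ] [ 0.405 -0.442  0.15 ]
[ 0.355 -0.379  0.1  ] [ 0.342 -0.399  0.15 ]
[ 0.457 -0.437  0.1  ] [ 0.437 -0.453  0.15 ]
```

View pics/w5.png

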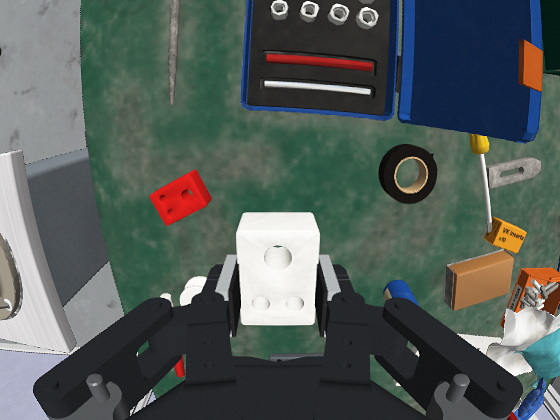

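View pics/s5.png

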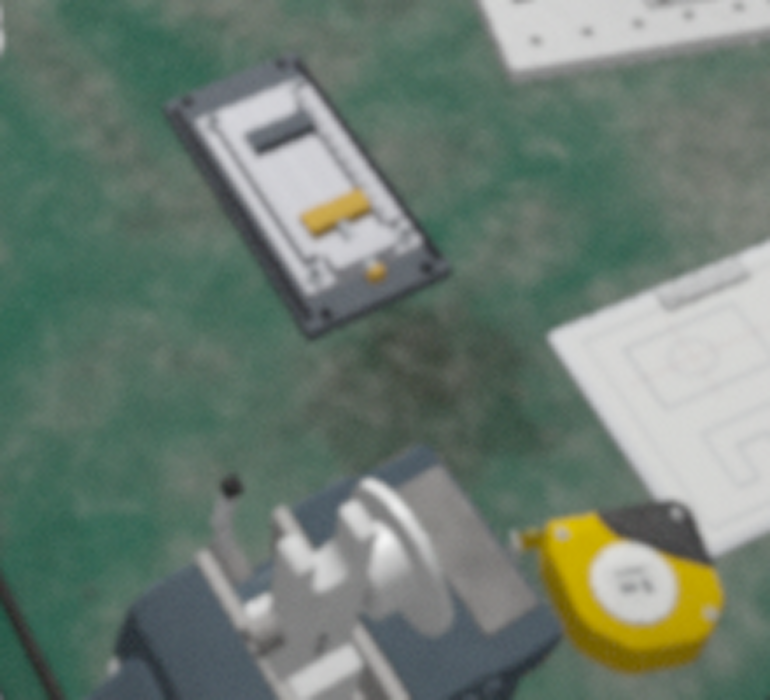

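Emit:
{"method": "carry_out", "body": {"targets": [[20,-0.03,0,-0.01,0,0,0],[20,-0.07,0.001,-0.02,0,0,0],[20,-0.11,0.002,-0.03,0,0,0],[20,-0.15,0.003,-0.03,0,0,0],[20,-0.19,0.004,-0.03,0,0,0],[20,-0.23,0.005,-0.03,0,0,0],[20,-0.27,0.006,-0.03,0,0,0],[20,-0.31,0.007,-0.03,0,0,0],[20,-0.34,0.008,-0.03,0,0,0],[20,-0.365,0.008,-0.03,0,0,0]]}}

```text
t: 6.1
position: [0.4834, -0.2791, 0.2242]
orientation: [0.0, 0.725, 0.689, -0.0]
wrist_force: [0.6, 0.6, -1.6]
finger_gap: 0.0344
```

Emit:
{"method": "carry_out", "body": {"targets": [[20,0,0,0,0,0,0],[20,0,0,0,0,0,0],[20,0,0,0,0,0,0]]}}

```text
t: 6.4
position: [0.4847, -0.2751, 0.224]
orientation: [-0.001, 0.724, 0.69, 0.001]
wrist_force: [-0.1, 0.7, -0.8]
finger_gap: 0.0341
```

```bash
python3 - <<'E'
from h import *
c=cam("wrist"); save(c,"w6.png"); print(tool().round(4)); s=monitor.state();print(s["finger_gap"],s["wrist_force"],s["joint_positions"].round(2))
save(c,"w6c.png",(180,50,390,240),3.8)
E
```

```text
[[ 4.800e-02  9.988e-01 -0.000e+00  4.848e-01]
 [ 9.988e-01 -4.800e-02  1.600e-03 -2.749e-01]
 [ 1.600e-03 -1.000e-04 -1.000e+00  2.240e-01]
 [ 0.000e+00  0.000e+00  0.000e+00  1.000e+00]]
0.03473196674064146 [-0.603333    0.58713709 -2.01241624] [-0.09  0.41  0.8   1.55 -0.31  1.31  0.7 ]
```

View pics/w6.png

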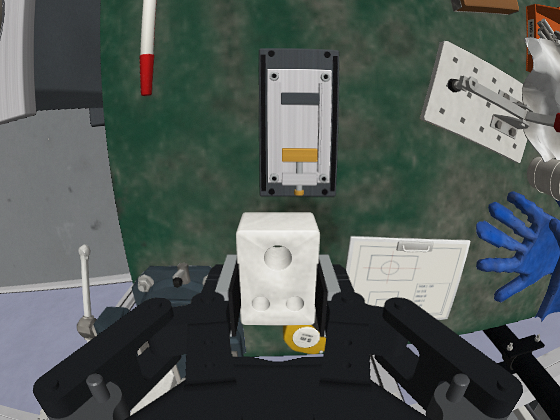

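View pics/w6c.png

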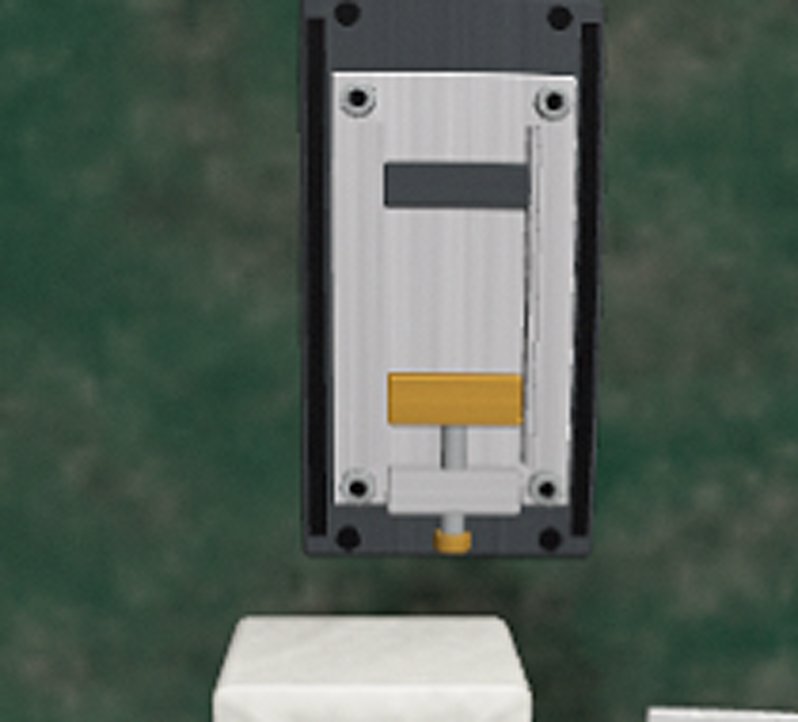

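```bash
python3 - <<'E'
from h import *
c=cam("wrist");T=tool()
def f(n,pts,z):
    P=np.array([onz(c,180+x/3.8-.37,50+y/3.8-.37,z) for x,y in pts]);Q=(P-T[:3,3])@T[:3,:3]
    print(n);print((Q[:,:2]*1000).round(1).tolist(),'mean tool',(Q.mean(0)*1000).round(1),'world',(P.mean(0)*1000).round(1))
    return P
f("jaw",[(389,375),(521,375),(521,425),(389,425)],.027)
f("stop",[(385,163),(528,163),(528,207),(385,207)],.027)
f("plate near",[(303,555),(590,555)],.01)
f("platefar",[(347,14),(561,17)],.01); f("holesnear",[(347,538),(550,538)],.01)
f("nest holes",[(357,98),(554,101),(357,488),(546,488)],.021)
f("plunger",[(453,540)],.02)
E
```

```text
jaw
[[38.6, 4.4], [38.9, 39.4], [25.5, 39.7], [25.2, 4.4]] mean tool [ 32.1  22.  197.2] world [ 508.3 -243.7   27. ]
stop
[[94.7, 3.2], [95.3, 40.4], [83.6, 40.5], [83.1, 3.3]] mean tool [ 89.2  21.9 197.3] world [ 511.  -186.7   27. ]
plate near
[[-14.9, -19.8], [-14.7, 63.1]] mean tool [-14.8  21.6 214.1] world [ 505.7 -290.5   10. ]
platefar
[[137.8, -6.9], [138.2, 51.5]] mean tool [138.   22.3 214.3] world [ 513.8 -137.9   10. ]
holesnear
[[-9.9, -7.2], [-9.8, 51.1]] mean tool [ -9.8  22.  214.1] world [ 506.3 -285.5   10. ]
nest holes
[[112.6, -4.1], [112.8, 48.0], [6.9, -4.2], [7.1, 47.8]] mean tool [ 59.9  21.9 203.2] world [ 509.6 -215.9   21. ]
plunger
[[-8.0, 22.4]] mean tool [ -8.   22.4 204.1] world [ 506.9 -283.7   20. ]
```

```bash
python3 - <<'E'
from h import *
c=cam("wrist"); save(c,"w7c.png",(220,200,340,335),5.0)
E
```

```text
(no output)
```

View pics/w7c.png

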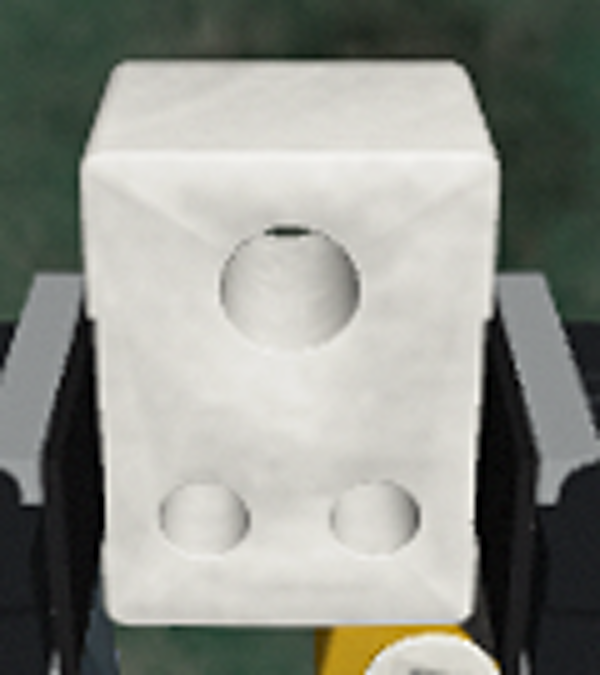

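```bash
python3 - <<'E'
from h import *
c=cam("wrist"); c["T"]=np.array(c["hand_eye"])
for z,pts in ((-.0005,[(82,155),(498,155),(472,624),(105,624)]),(.0255,[(115,62),(468,62)])):
    for x,y in pts: print((onz(c,220+x/5-.4,200+y/5-.4,z)*1000).round(1))
E
```

```text
[ 25.8 -17.7  -0.5]
[25.8 17.5 -0.5]
[-23.4  17.7  -0.5]
[-23.4 -18.1  -0.5]
[ 25.8 -17.5  25.5]
[25.9 17.7 25.5]
```

Emit:
{"method": "carry_out", "body": {"targets": [[20,0.012,0.005,0.01,0,3,0],[20,0.025,0.01,0.02,0,7,0],[20,0.04,0.015,0.04,0,12,0],[20,0.055,0.02,0.07,0,17,0],[20,0.059,0.022,0.1,0,17,0],[20,0.059,0.022,0.13,0,17,0],[20,0.059,0.022,0.14,0,17,0],[20,0.059,0.022,0.14,0,17,0],[20,0.059,0.022,0.14,0,17,0]]}}

```text
t: 7.5
position: [0.5101, -0.2194, 0.0856]
orientation: [-0.101, 0.717, 0.682, 0.107]
wrist_force: [0.7, -0.7, -1.0]
finger_gap: 0.0342
```

```bash
cat >> h.py <<'E'
# plate frame estimate from first wrist view: tool frame there
T0=np.array([[.048,.9988,0,.4848],[.9988,-.048,.0016,-.2749],[.0016,-.0001,-1,.224],[0,0,0,1.]])
def inplate(P): # returns x_along(tool0 x, +y plate), lateral, height above floor (world z-.016)
    q=(np.array(P)-T0[:3,3])@T0[:3,:3]; return np.array([q[0]*1000,q[1]*1000,P[2]*1000-16])
def status():
    T=tool(); s=monitor.state()
    R0=T0[:3,:3].T@T[:3,:3]
    rv=np.degrees(R.from_matrix(R0).as_rotvec())
    lo=inplate(T[:3,:3]@[-.024,0,.0255]+T[:3,3]); hi=inplate(T[:3,:3]@[.026,0,.0255]+T[:3,3])
    print("t",round(s["t"],2),"rotvec",rv.round(2),"low",lo.round(2),"hi",hi.round(2),"TCP",(T[:3,3]*1000).round(1),"F tool0",(T0[:3,:3].T@s["wrist_force"]).round(2),"gap",round(s["finger_gap"],4))
E
python3 - <<'E'
from h import *
status(); print(monitor.state()["joint_positions"].round(2))
c=cam("wrist"); save(c,"w8.png",(150,40,410,340),2.0)
E
```

```text
t 7.5 rotvec [-0.14 16.84  0.14] low [40.88 22.61 38.21] hi [88.73 22.71 52.78] TCP [ 510.1 -219.4   85.6] F tool0 [-0.7   0.7   0.96] gap 0.0342
[ 0.1   0.63  0.65  1.62 -0.63  1.26  0.91]
```

View pics/w8.png

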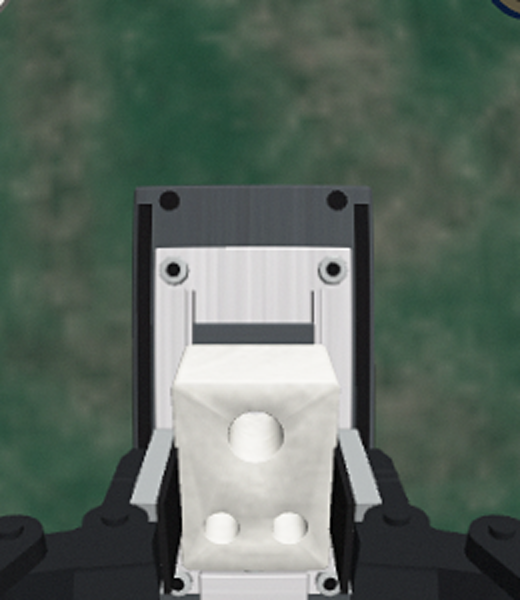

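```bash
python3 - <<'E'
from h import *
c=cam("wrist"); save(c,"w8c.png",(210,120,340,250),6)
E
```

```text
(no output)
```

View pics/w8c.png

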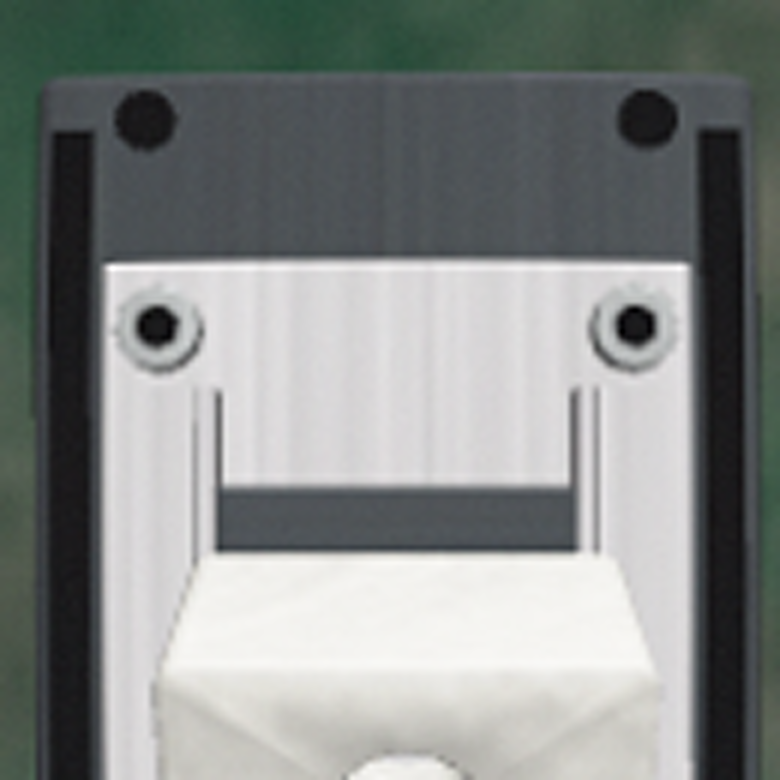

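```bash
python3 - <<'E'
from h import *
c=cam("wrist");T=tool()
g=lambda x,y,z:inplate(onz(c,210+x/6-.42,120+y/6-.42,z)).round(2)
print("stop far",g(217,487,.027),g(577,487,.027))
print("walls",g(194,520,.027),g(600,520,.027))
print("holes",g(156,326,.021),g(635,325,.021)); print("pl",g(146,120,.01),g(648,119,.01))
print("block hi bottom",g(207,557,.069),g(607,557,.069)," top",g(160,672,.069+.025),g(658,672,.094))
print("proj expected", [ (proj(c,T[:3,:3]@[.026,y,.0255]+T[:3,3])-[210,120]+.42)*6 for y in(-.018,.018)])
E
```

```text
stop far [94.71  3.17 11.  ] [94.61 40.94 11.  ]
walls [91.25  0.74 11.  ] [91.15 43.36 11.  ]
holes [112.38  -4.09   5.  ] [112.36  47.93   5.  ]
pl [137.66  -6.91  -6.  ] [137.64  51.15  -6.  ]
block hi bottom [87.93  6.27 53.  ] [87.85 39.62 53.  ]  top [80.14  5.36 78.  ] [80.04 40.6  78.  ]
proj expected [array([191.32252443, 551.14153202]), array([623.66567472, 551.40925648])]
```

Emit:
{"method": "carry_out", "body": {"targets": [[20,-0.002,-0.0009,0.01,0,0,0],[20,-0.0044,-0.0009,0.02,0,0,0],[20,-0.0044,-0.0009,0.0239,0,0,0],[20,-0.0044,-0.0009,0.0239,0,0,0],[20,-0.0044,-0.0009,0.0239,0,0,0],[20,-0.0044,-0.0009,0.0239,0,0,0]]}}

```text
t: 8.25
position: [0.5087, -0.2163, 0.0604]
orientation: [-0.102, 0.717, 0.681, 0.107]
wrist_force: [-0.6, -0.2, -1.9]
finger_gap: 0.0344
```

```bash
python3 - <<'E'
from h import *
status()
c=cam("wrist"); save(c,"w9c.png",(200,110,350,260),5)
c=cam("side"); save(c,"d9.png",(240,200,380,320),5.5)
E
```

```text
t 8.25 rotvec [-0.06 16.89  0.18] low [43.81 21.   12.97] hi [91.65 21.15 27.57] TCP [ 508.7 -216.3   60.4] F tool0 [-0.2  -0.57  1.91] gap 0.0344
```

View pics/w9c.png

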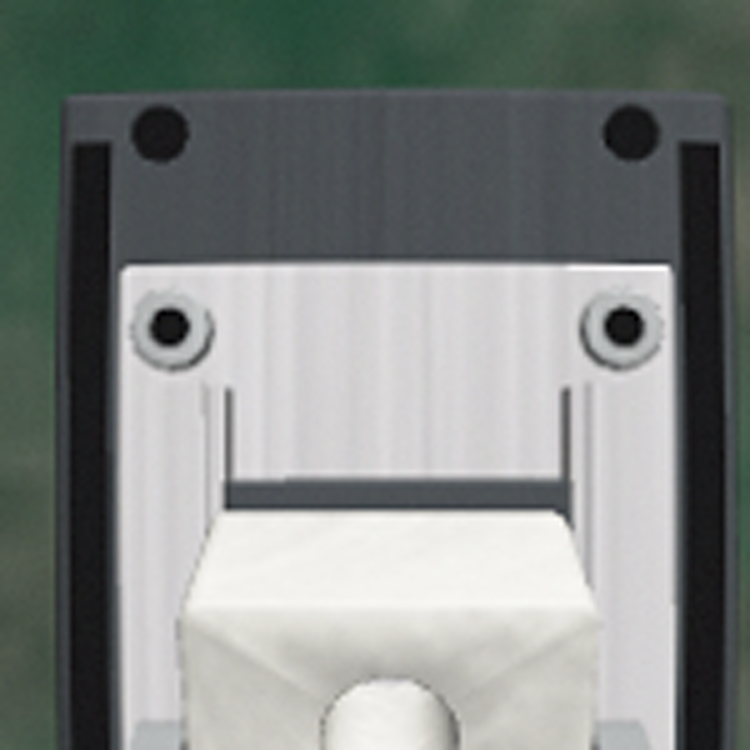

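View pics/d9.png

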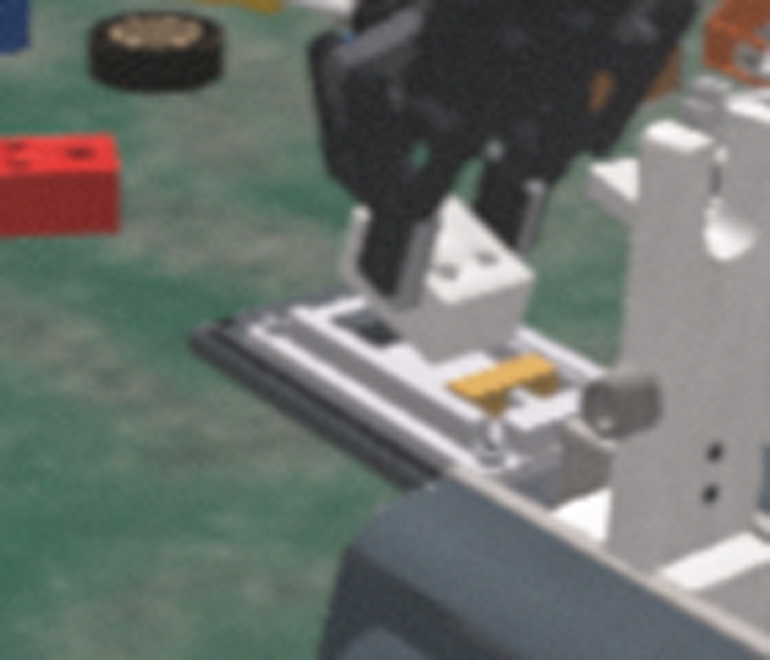

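```bash
python3 - <<'E'
from h import *
c=cam("wrist");T=tool();status()
g=lambda x,y,z:inplate(onz(c,200+x/5-.4,110+y/5-.4,z)).round(2)
print("stop far",g(226,482,.027),g(571,482,.027))
print("walls",g(207,450,.027),g(589,450,.027))
print("holes",g(170,327,.021),g(623,327,.021))
print("block hi bottom",g(218,513,.0436),g(562,513,.0436)," top",g(186,606,.0436+.025),g(599,607,.0686))
E
```

```text
t 8.4 rotvec [-0.07 16.89  0.18] low [43.82 21.01 13.06] hi [91.66 21.16 27.66] TCP [ 508.7 -216.3   60.5] F tool0 [-0.7   0.32  1.66] gap 0.0347
stop far [94.6   3.09 11.  ] [94.5  41.08 11.  ]
walls [98.14  0.98 11.  ] [98.03 43.09 11.  ]
holes [112.43  -3.99   5.  ] [112.3  47.9   5. ]
block hi bottom [91.38  3.93 27.6 ] [91.29 38.28 27.6 ]  top [83.8   3.77 52.6 ] [83.61 38.76 52.6 ]
```

Emit:
{"method": "carry_out", "body": {"targets": [[20,0,0.0008,0,0,0,0],[20,0,0.0008,0,0,0,0],[20,0,0.0008,0,0,0,0]]}}

```text
t: 8.7
position: [0.5093, -0.2162, 0.0602]
orientation: [-0.102, 0.717, 0.681, 0.107]
wrist_force: [0.6, 0.5, -2.1]
finger_gap: 0.0342
```

```bash
python3 - <<'E'
from h import *
status()
E
```

```text
t 8.7 rotvec [-0.04 16.91  0.18] low [44.02 21.66 12.82] hi [91.86 21.81 27.44] TCP [ 509.3 -216.2   60.2] F tool0 [0.53 0.54 2.06] gap 0.0342
```

Emit:
{"method": "carry_out", "body": {"targets": [[20,-0.0003,0.0003,0.001,0,0,0],[20,-0.0006,0.0003,0.002,0,0,0],[20,-0.0009,0.0003,0.003,0,0,0],[20,-0.0012,0.0003,0.004,0,0,0],[20,-0.0015,0.0003,0.005,0,0,0],[20,-0.0018,0.0003,0.006,0,0,0],[20,-0.0021,0.0003,0.007,0,0,0],[20,-0.0024,0.0003,0.008,0,0,0],[20,-0.0024,0.0003,0.008,0,0,0]]}}

```text
t: 9.6
position: [0.5094, -0.2161, 0.0516]
orientation: [-0.102, 0.717, 0.681, 0.107]
wrist_force: [0.5, 0.5, -2.5]
finger_gap: 0.0346
```

```bash
python3 - <<'E'
from h import *
status()
c=cam("wrist"); save(c,"w10.png",(200,110,350,260),5)
c=cam("side"); save(c,"d10.png",(240,200,380,320),5.5)
status()
E
```

```text
t 9.6 rotvec [-0.02 16.92  0.19] low [44.13 21.75  4.22] hi [91.96 21.91 18.84] TCP [ 509.4 -216.1   51.6] F tool0 [0.48 0.45 2.47] gap 0.0346
t 9.7 rotvec [-0.03 16.91  0.18] low [44.13 21.88  4.38] hi [91.96 22.04 19.  ] TCP [ 509.6 -216.1   51.8] F tool0 [-0.88 -0.81  1.58] gap 0.0344
```

View pics/d10.png

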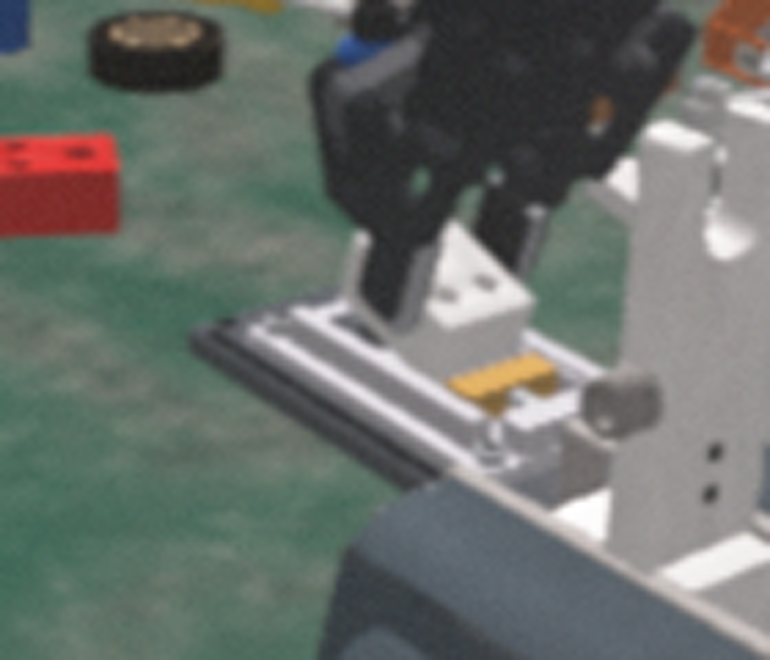

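Emit:
{"method": "carry_out", "body": {"targets": [[20,-0.0001,0,0.0004,0,0,0],[20,-0.0002,0,0.0008,0,0,0],[20,-0.0003,0,0.0012,0,0,0],[20,-0.0005,0,0.0016,0,0,0],[20,-0.0006,0,0.002,0,0,0],[20,-0.0007,0,0.0024,0,0,0],[20,-0.0008,0,0.0028,0,0,0],[20,-0.0009,0,0.0031,0,0,0],[20,-0.0009,0,0.0031,0,0,0]]}}

```text
t: 10.6
position: [0.5095, -0.216, 0.0485]
orientation: [-0.102, 0.717, 0.681, 0.107]
wrist_force: [0.5, -0.0, -1.3]
finger_gap: 0.0345
```

```bash
python3 - <<'E'
from h import *
status()
E
```

```text
t 10.6 rotvec [-0.03 16.91  0.19] low [44.14 21.84  1.14] hi [91.98 22.   15.76] TCP [ 509.5 -216.    48.5] F tool0 [-0.02  0.46  1.3 ] gap 0.0345
```

Emit:
{"method": "carry_out", "body": {"targets": [[20,-0.0001,0,0.0003,0,0,0],[20,-0.0002,0,0.0006,0,0,0],[20,-0.0003,0,0.0009,0,0,0],[20,-0.0003,0,0.0009,0,0,0]]}}

```text
t: 11.0
position: [0.5095, -0.2161, 0.0476]
orientation: [-0.102, 0.717, 0.681, 0.107]
wrist_force: [0.3, -0.5, -2.8]
finger_gap: 0.0344
```

```bash
python3 - <<'E'
from h import *
status()
E
```

```text
t 11.0 rotvec [-0.03 16.91  0.19] low [44.11 21.82  0.15] hi [91.94 21.98 14.77] TCP [ 509.5 -216.1   47.6] F tool0 [-0.51  0.28  2.75] gap 0.0344
```

Emit:
{"method": "carry_out", "body": {"targets": [[20,-0.0001,0,0.0003,0,0,0],[20,-0.0002,0,0.0006,0,0,0],[20,-0.0002,0,0.0006,0,0,0]]}}

```text
t: 11.3
position: [0.5096, -0.2161, 0.0472]
orientation: [-0.102, 0.717, 0.681, 0.107]
wrist_force: [0.0, -0.2, 0.3]
finger_gap: 0.0348
```

```bash
python3 - <<'E'
from h import *
status()
E
```

```text
t 11.3 rotvec [-0.04 16.92  0.18] low [44.07 21.91 -0.2 ] hi [91.9  22.06 14.43] TCP [ 509.6 -216.1   47.2] F tool0 [-0.17  0.06 -0.33] gap 0.0348
```

Emit:
{"method": "carry_out", "body": {"targets": [[20,0,0,-0.0002,0,0,0],[20,-0.0005,0,-0.0004,0,0,0],[20,-0.001,0,-0.0005,0,0,0],[20,-0.0015,0,-0.0007,0,0,0],[20,-0.002,0,-0.0008,0,0,0],[20,-0.0025,0,-0.001,0,0,0],[20,-0.003,0,-0.0011,0,0,0],[20,-0.003,0,-0.0011,0,0,0]]}}

```text
t: 12.1
position: [0.5095, -0.219, 0.0472]
orientation: [-0.102, 0.717, 0.681, 0.107]
wrist_force: [0.1, 1.4, 1.3]
finger_gap: 0.0346
```

```bash
python3 - <<'E'
from h import *
status()
E
```

```text
t 12.1 rotvec [-0.03 16.95  0.17] low [41.26 21.95 -0.2 ] hi [89.09 22.09 14.46] TCP [ 509.5 -219.    47.2] F tool0 [ 1.44  0.03 -1.27] gap 0.0346
```

Emit:
{"method": "carry_out", "body": {"targets": [[20,-0.0004,0,-0.0003,0,0,0],[20,-0.0009,0,-0.0005,0,0,0],[20,-0.0014,0,-0.0007,0,0,0],[20,-0.0019,0,-0.0009,0,0,0],[20,-0.0024,0,-0.001,0,0,0],[20,-0.0028,0,-0.0012,0,0,0],[20,-0.0028,0,-0.0012,0,0,0]]}}

```text
t: 12.8
position: [0.5094, -0.2209, 0.0473]
orientation: [-0.103, 0.717, 0.681, 0.108]
wrist_force: [0.5, 4.4, -0.3]
finger_gap: 0.0339
```

```bash
python3 - <<'E'
from h import *
status()
c=cam("wrist"); save(c,"w11.png",(200,110,350,260),5)
c=cam("side"); save(c,"d11.png",(240,200,380,320),5.5)
status()
E
```

```text
t 12.8 rotvec [-0.   17.04  0.13] low [39.35 21.9  -0.1 ] hi [87.15 22.02 14.63] TCP [ 509.4 -220.9   47.3] F tool0 [4.41 0.24 0.34] gap 0.0339
t 12.9 rotvec [-1.000e-02  1.701e+01  1.400e-01] low [39.05 21.92 -0.07] hi [86.86 22.04 14.63] TCP [ 509.4 -221.2   47.4] F tool0 [4.49 1.13 1.04] gap 0.0344
```

View pics/w11.png

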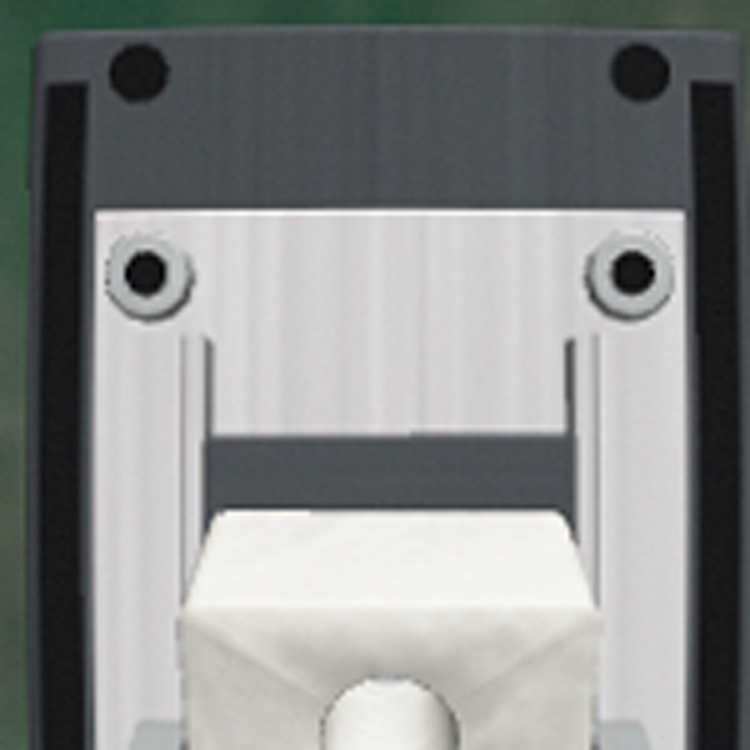

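View pics/d11.png

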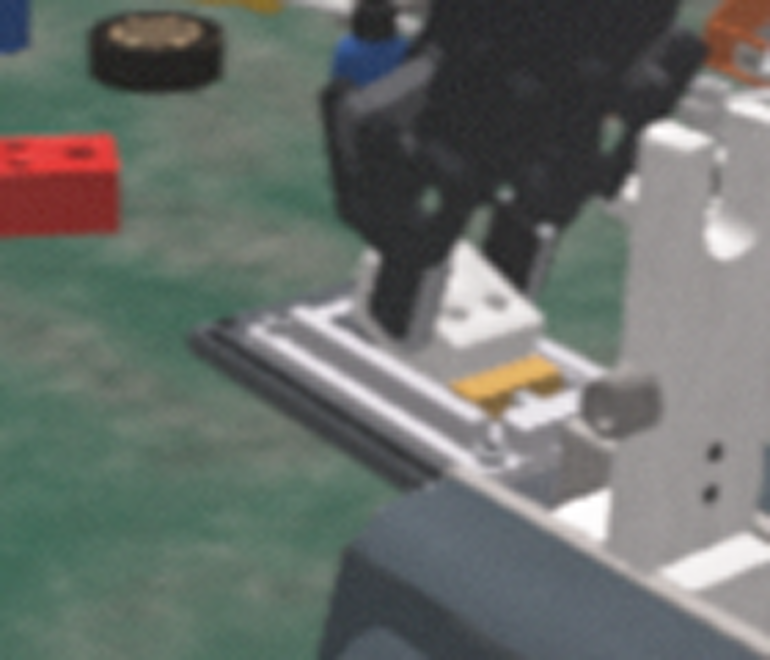

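Emit:
{"method": "carry_out", "body": {"targets": [[20,-0.0005,0,-0.0002,0,0,0],[20,-0.001,0,-0.0003,0,0,0],[20,-0.0015,0,-0.0005,0,0,0],[20,-0.002,0,-0.0006,0,0,0],[20,-0.0025,0,-0.0008,0,0,0],[20,-0.003,0,-0.0009,0,0,0],[20,-0.0035,0,-0.0011,0,0,0],[20,-0.0039,0,-0.0012,0,0,0],[20,-0.0039,0,-0.0012,0,0,0],[20,-0.0039,0,-0.0012,0,0,0]]}}

```text
t: 13.9
position: [0.5092, -0.2249, 0.0474]
orientation: [-0.103, 0.717, 0.681, 0.108]
wrist_force: [0.5, 5.3, -2.3]
finger_gap: 0.0342
```

```bash
python3 - <<'E'
from h import *
status()
c=cam("wrist"); save(c,"w12.png",(200,110,350,260),5)
status()
E
```

```text
t 13.9 rotvec [-0.   17.05  0.13] low [35.37 21.9  -0.08] hi [83.17 22.01 14.65] TCP [ 509.2 -224.9   47.4] F tool0 [5.29 0.26 2.26] gap 0.0342
t 13.95 rotvec [-0.   17.05  0.13] low [35.31 21.9  -0.1 ] hi [83.11 22.01 14.63] TCP [ 509.2 -224.9   47.3] F tool0 [5.23 0.47 0.08] gap 0.0344
```

View pics/w12.png

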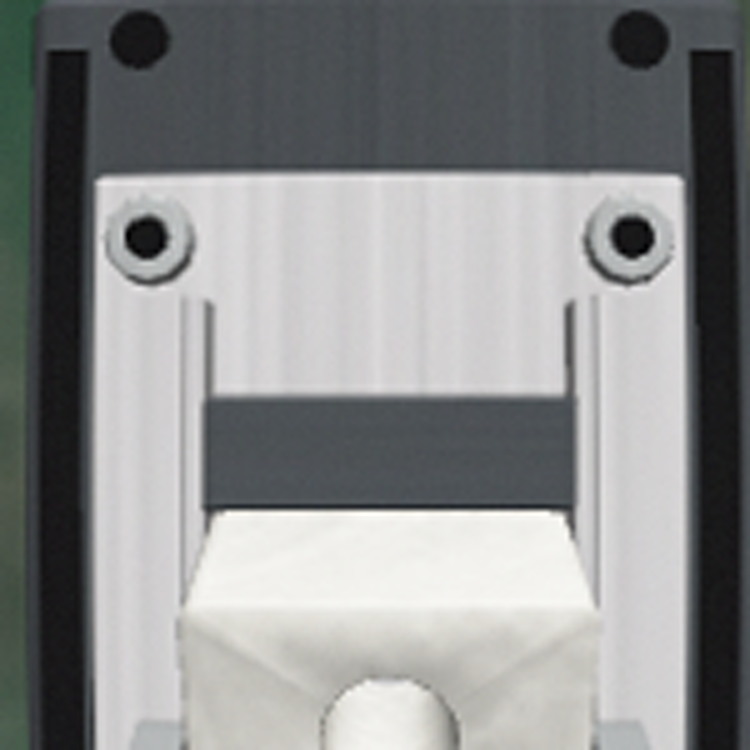

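```bash
python3 - <<'E'
from h import *
c=cam("wrist");status()
g=lambda x,y,z:inplate(onz(c,200+x/5-.4,110+y/5-.4,z)).round(2)
print(g(390,397,.027),g(390,510,.027),"blk",g(390,511,.0306))
im=c["image"][:,:,:].astype(int); print([ (v,im[v,270].tolist()) for v in range(186,218)])
E
```

```text
t 14.0 rotvec [-0.   17.04  0.13] low [35.3  21.88 -0.08] hi [83.1  21.99 14.65] TCP [ 509.1 -225.    47.4] F tool0 [ 5.6   0.95 -0.11] gap 0.0344
[94.6  21.96 11.  ] [83.1  21.94 11.  ] blk [83.02 21.94 14.6 ]
[(186, [207, 206, 207]), (187, [210, 208, 208]), (188, [189, 188, 188]), (189, [117, 120, 122]), (190, [79, 83, 86]), (191, [77, 82, 84]), (192, [77, 83, 85]), (193, [78, 81, 84]), (194, [79, 83, 89]), (195, [75, 80, 84]), (196, [74, 81, 82]), (197, [75, 81, 82]), (198, [79, 83, 86]), (199, [76, 83, 86]), (200, [77, 83, 85]), (201, [78, 81, 84]), (202, [78, 82, 86]), (203, [78, 84, 87]), (204, [79, 83, 88]), (205, [79, 86, 89]), (206, [78, 83, 87]), (207, [78, 83, 87]), (208, [77, 83, 87]), (209, [79, 84, 87]), (210, [79, 84, 88]), (211, [37, 42, 44]), (212, [230, 227, 220]), (213, [242, 241, 236]), (214, [240, 239, 236]), (215, [241, 240, 237]), (216, [243, 242, 239]), (217, [240, 239, 236])]
```

Emit:
{"method": "carry_out", "body": {"targets": [[20,-0.0004,0,-0.0002,0,0,0],[20,-0.0008,0,-0.0004,0,0,0],[20,-0.0011,0,-0.0005,0,0,0],[20,-0.0011,0,-0.0005,0,0,0],[20,-0.0011,0,-0.0005,0,0,0]]}}

```text
t: 14.5
position: [0.5091, -0.226, 0.0474]
orientation: [-0.103, 0.717, 0.681, 0.108]
wrist_force: [0.6, 4.9, -1.1]
finger_gap: 0.0345
```

```bash
cat > plan.py <<'E'
from h import *
status()
T=tool(); p=inplate(T[:3,3]); a0=R.from_matrix(T0[:3,:3].T@T[:3,:3]).as_rotvec()[1]
import sys
J=float(sys.argv[1]); H=float(sys.argv[2])
for th in map(float,sys.argv[3:]):
    t=np.radians(th); low=J+11*np.tan(t)
    X=low+24*np.cos(t)-25.5*np.sin(t); Z=H+24*np.sin(t)+25.5*np.cos(t)
    dx,dh=X-p[0],Z-p[2]; c,s=np.cos(a0),np.sin(a0)
    print(th,"tx %.2f tz %.2f ry %.2f"%(dx*c+dh*s,dx*s-dh*c,th-np.degrees(a0)),"low %.2f hi %.2f"%(low,low+50*np.cos(t)))
E
python3 plan.py 30.8 0.2 17 16 15 14 13 12 11 10 9 8 6 4 2 0
python3 - <<'E'
from h import *
c=cam("wrist"); save(c,"w13.png",(200,110,350,260),5)
im=c["image"].astype(int); print([ (v,im[v,270].tolist()) for v in range(206,214)])
E
```

```text
t 14.5 rotvec [ 0.   17.06  0.13] low [34.28 21.9  -0.07] hi [82.08 22.01 14.68] TCP [ 509.1 -226.    47.4] F tool0 [4.95 0.32 1.08] gap 0.0345
17.0 tx -0.02 tz -0.24 ry -0.06 low 34.16 hi 81.98
16.0 tx 0.22 tz 0.12 ry -1.06 low 33.95 hi 82.02
15.0 tx 0.46 tz 0.49 ry -2.06 low 33.75 hi 82.04
14.0 tx 0.69 tz 0.87 ry -3.06 low 33.54 hi 82.06
13.0 tx 0.91 tz 1.25 ry -4.06 low 33.34 hi 82.06
12.0 tx 1.13 tz 1.65 ry -5.06 low 33.14 hi 82.05
11.0 tx 1.34 tz 2.05 ry -6.06 low 32.94 hi 82.02
10.0 tx 1.55 tz 2.46 ry -7.06 low 32.74 hi 81.98
9.0 tx 1.74 tz 2.87 ry -8.06 low 32.54 hi 81.93
8.0 tx 1.93 tz 3.30 ry -9.06 low 32.35 hi 81.86
6.0 tx 2.29 tz 4.16 ry -11.06 low 31.96 hi 81.68
4.0 tx 2.62 tz 5.05 ry -13.06 low 31.57 hi 81.45
2.0 tx 2.91 tz 5.97 ry -15.06 low 31.18 hi 81.15
0.0 tx 3.16 tz 6.91 ry -17.06 low 30.80 hi 80.80
[(206, [77, 81, 86]), (207, [79, 83, 87]), (208, [81, 87, 90]), (209, [44, 49, 51]), (210, [137, 136, 137]), (211, [198, 196, 197]), (212, [236, 235, 233]), (213, [238, 238, 234])]
```

View pics/w13.png

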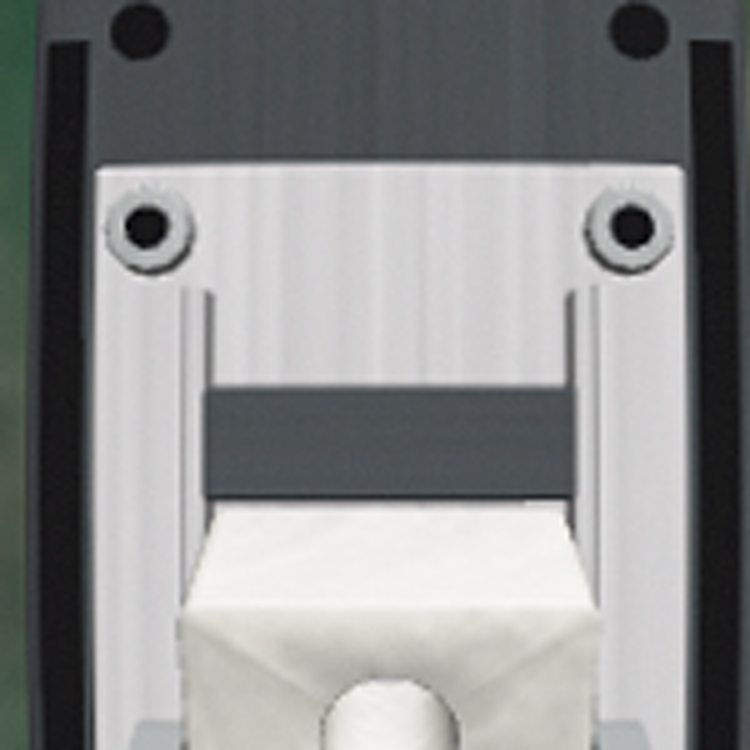

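Emit:
{"method": "carry_out", "body": {"targets": [[20,0.0001,0,-0.0001,0,-0.5,0],[20,0.0002,0,0.0001,0,-1.1,0],[20,0.0003,0,0.0003,0,-1.6,0],[20,0.0005,0,0.0005,0,-2.1,0],[20,0.0006,0,0.0007,0,-2.6,0],[20,0.0007,0,0.0009,0,-3.1,0],[20,0.0008,0,0.0011,0,-3.6,0],[20,0.0009,0,0.0013,0,-4.1,0],[20,0.0009,0,0.0013,0,-4.1,0]]}}

```text
t: 15.45
position: [0.5091, -0.2248, 0.0463]
orientation: [-0.078, 0.72, 0.685, 0.082]
wrist_force: [0.8, 5.7, -1.5]
finger_gap: 0.0348
```

```bash
python3 plan.py 30.8 0.2 13 12 11 10 9 8 6 4 2 0
python3 - <<'E'
from h import *
c=cam("wrist"); save(c,"w14.png",(200,110,350,260),5)
status()
E
```

```text
t 15.45 rotvec [ 0.02 12.91  0.12] low [33.24 21.79  0.05] hi [81.97 21.89 11.31] TCP [ 509.1 -224.8   46.3] F tool0 [5.74 0.5  1.52] gap 0.0348
13.0 tx 0.09 tz -0.13 ry 0.09 low 33.34 hi 82.06
12.0 tx 0.34 tz 0.25 ry -0.91 low 33.14 hi 82.05
11.0 tx 0.58 tz 0.63 ry -1.91 low 32.94 hi 82.02
10.0 tx 0.81 tz 1.03 ry -2.91 low 32.74 hi 81.98
9.0 tx 1.04 tz 1.43 ry -3.91 low 32.54 hi 81.93
8.0 tx 1.26 tz 1.84 ry -4.91 low 32.35 hi 81.86
6.0 tx 1.67 tz 2.67 ry -6.91 low 31.96 hi 81.68
4.0 tx 2.06 tz 3.54 ry -8.91 low 31.57 hi 81.45
2.0 tx 2.42 tz 4.43 ry -10.91 low 31.18 hi 81.15
0.0 tx 2.74 tz 5.35 ry -12.91 low 30.80 hi 80.80
t 15.5 rotvec [ 0.02 12.92  0.13] low [33.16 21.79  0.06] hi [81.89 21.9  11.33] TCP [ 509.1 -224.9   46.3] F tool0 [5.52 0.64 1.85] gap 0.0343
```

View pics/w14.png

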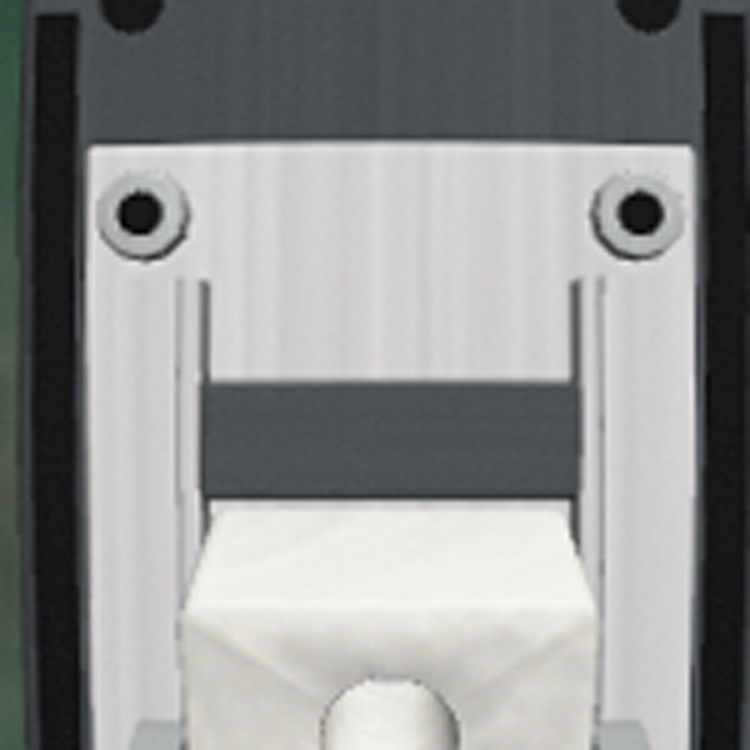

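Emit:
{"method": "carry_out", "body": {"targets": [[20,0.0002,0,0.0001,0,-0.6,0],[20,0.0003,0,0.0003,0,-1.1,0],[20,0.0005,0,0.0005,0,-1.6,0],[20,0.0006,0,0.0007,0,-2.1,0],[20,0.0007,0,0.0009,0,-2.6,0],[20,0.0008,0,0.0011,0,-3.1,0],[20,0.001,0,0.0013,0,-3.7,0],[20,0.0011,0,0.0015,0,-4.3,0],[20,0.0013,0,0.0018,0,-4.9,0],[20,0.0013,0,0.0018,0,-4.9,0]]}}

```text
t: 16.5
position: [0.5091, -0.223, 0.0448]
orientation: [-0.049, 0.723, 0.688, 0.051]
wrist_force: [1.2, 5.1, -2.9]
finger_gap: 0.0346
```

```bash
python3 plan.py 30.8 0.2 8 7 6 5 4 3 2 1 0
python3 - <<'E'
from h import *
c=cam("wrist"); save(c,"w15.png",(200,110,350,260),5)
E
```

```text
t 16.5 rotvec [0.03 8.02 0.11] low [32.49 21.79  0.14] hi [82.   21.88  7.19] TCP [ 509.1 -223.    44.8] F tool0 [5.19 0.94 2.93] gap 0.0346
8.0 tx -0.13 tz -0.04 ry -0.02 low 32.35 hi 81.86
7.0 tx 0.12 tz 0.36 ry -1.02 low 32.15 hi 81.78
6.0 tx 0.36 tz 0.76 ry -2.02 low 31.96 hi 81.68
5.0 tx 0.59 tz 1.17 ry -3.02 low 31.76 hi 81.57
4.0 tx 0.82 tz 1.59 ry -4.02 low 31.57 hi 81.45
3.0 tx 1.04 tz 2.01 ry -5.02 low 31.38 hi 81.31
2.0 tx 1.25 tz 2.45 ry -6.02 low 31.18 hi 81.15
1.0 tx 1.46 tz 2.89 ry -7.02 low 30.99 hi 80.98
0.0 tx 1.65 tz 3.33 ry -8.02 low 30.80 hi 80.80
```

View pics/w15.png

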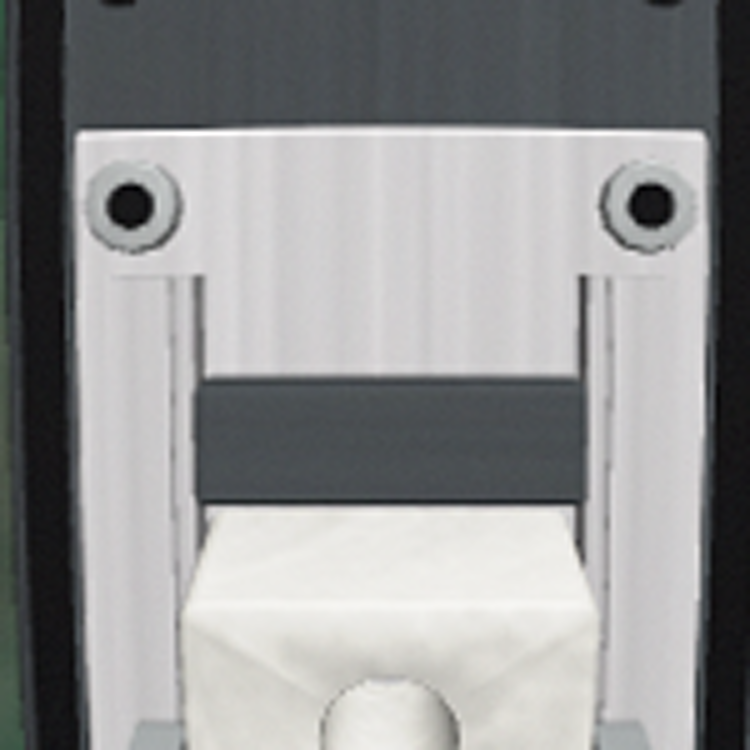

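Emit:
{"method": "carry_out", "body": {"targets": [[20,0.0001,0,0.0003,0,-0.8,0],[20,0.0002,0,0.0005,0,-1.4,0],[20,0.0004,0,0.0008,0,-2.0,0],[20,0.0005,0,0.001,0,-2.6,0],[20,0.0006,0,0.0012,0,-3.2,0],[20,0.0008,0,0.0015,0,-3.8,0],[20,0.0009,0,0.0017,0,-4.4,0],[20,0.001,0,0.002,0,-5.0,0],[20,0.0012,0,0.0023,0,-5.6,0],[20,0.0013,0,0.0024,0,-6.0,0]]}}

```text
t: 17.55
position: [0.5092, -0.2213, 0.0426]
orientation: [-0.013, 0.725, 0.689, 0.013]
wrist_force: [-0.1, 5.3, -2.0]
finger_gap: 0.0345
```

```bash
python3 plan.py 30.8 0.1 2 1 0
python3 - <<'E'
from h import *
c=cam("wrist"); save(c,"w16.png",(200,110,350,260),5)
E
```

```text
t 17.55 rotvec [0.04 2.04 0.13] low [31.32 21.79  0.21] hi [81.28 21.9   2.07] TCP [ 509.2 -221.3   42.6] F tool0 [ 5.25 -0.36  2.04] gap 0.0345
2.0 tx -0.12 tz 0.16 ry -0.04 low 31.18 hi 81.15
1.0 tx 0.13 tz 0.58 ry -1.04 low 30.99 hi 80.98
0.0 tx 0.37 tz 1.00 ry -2.04 low 30.80 hi 80.80
```

View pics/w16.png

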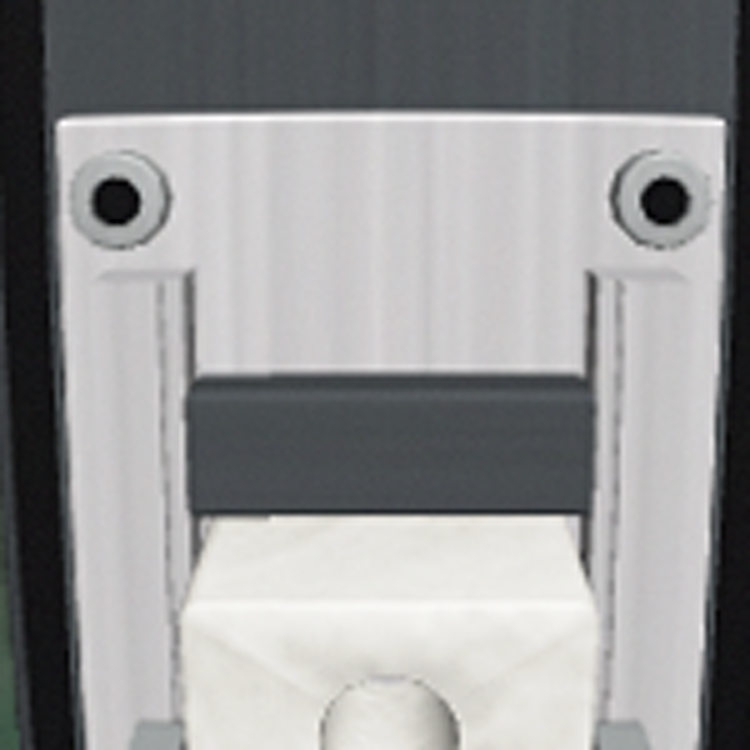

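Emit:
{"method": "carry_out", "body": {"targets": [[20,0.0001,0,0.0003,0,-0.5,0],[20,0.0002,0,0.0005,0,-1.0,0],[20,0.0003,0,0.0007,0,-1.5,0],[20,0.0004,0,0.0009,0,-2.0,0],[20,0.0004,0,0.0011,0,-2.0,0],[20,0.0004,0,0.0013,0,-2.0,0],[20,0.0004,0,0.0013,0,-2.0,0]]}}

```text
t: 18.3
position: [0.5093, -0.2208, 0.0418]
orientation: [-0.001, 0.725, 0.689, 0.001]
wrist_force: [-0.5, 5.9, 1.7]
finger_gap: 0.0342
```

```bash
python3 -c "
from h import *
status()"
```

```text
t 18.3 rotvec [0.03 0.1  0.13] low [30.99 21.78  0.18] hi [80.99 21.9   0.35] TCP [ 509.3 -220.8   41.8] F tool0 [ 5.91 -0.78 -1.65] gap 0.0342
```

Emit:
{"method": "carry_out", "body": {"targets": [[20,0.0004,0,0,0,0,0],[20,0.0008,0,0,0,0,0],[20,0.0012,0,0,0,0,0],[20,0.0015,0,0,0,0,0],[20,0.0018,0,0,0,0,0],[20,0.002,0,0,0,0,0],[20,0.002,0,0,0,0,0],[20,0.002,0,0,0,0,0]]}}

```text
t: 19.1
position: [0.5093, -0.2207, 0.0417]
orientation: [-0.0, 0.725, 0.689, 0.0]
wrist_force: [0.3, 3.5, -0.6]
finger_gap: 0.0346
```

```bash
python3 -c "
from h import *
status()
c=cam('wrist'); save(c,'w17.png',(200,110,350,260),5)
c=cam('side'); save(c,'d17.png',(240,200,380,320),5.5)"
```

```text
t 19.1 rotvec [-0.   -0.09  0.19] low [31.01 21.78  0.23] hi [81.01 21.95  0.24] TCP [ 509.3 -220.7   41.7] F tool0 [3.5  0.15 0.61] gap 0.0346
```

View pics/w17.png

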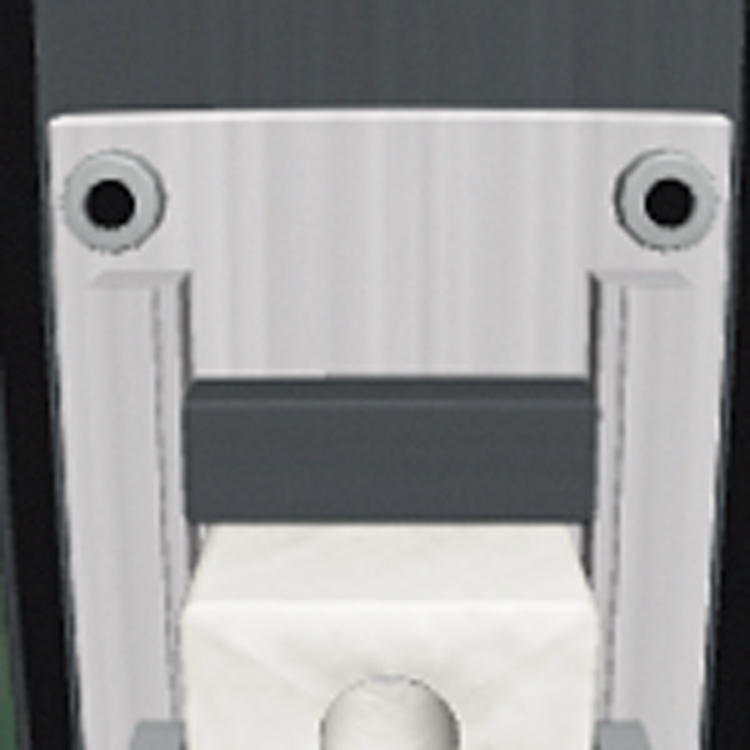

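View pics/d17.png

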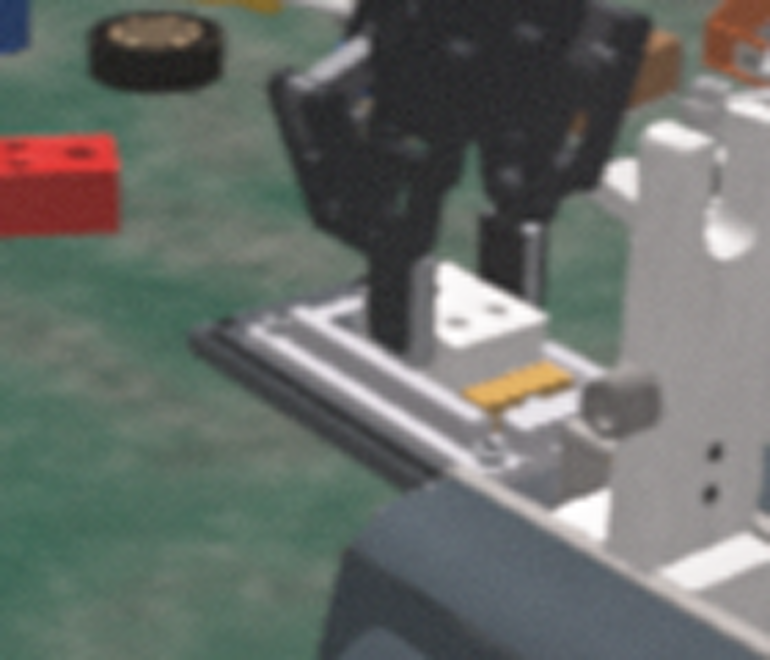

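Emit:
{"method": "carry_out", "body": {"targets": [[20,0.0004,0,-0.0001,0,0,0],[20,0.0008,0,-0.0001,0,0,0],[20,0.001,0,-0.0001,0,0,0],[20,0.001,0,-0.0001,0,0,0],[20,0.001,0,-0.0001,0,0,0]]}}

```text
t: 19.7
position: [0.5093, -0.2195, 0.0418]
orientation: [-0.0, 0.725, 0.689, 0.0]
wrist_force: [0.7, 3.8, -2.5]
finger_gap: 0.0342
```

```bash
python3 -c "
from h import *
status()
c=cam('wrist')
g=lambda x,y,z:inplate(onz(c,200+x/5-.4,110+y/5-.4,z)).round(2)
save(c,'w18.png',(200,110,350,260),5)
"
```

```text
t 19.7 rotvec [ 0.   -0.08  0.19] low [32.14 21.77  0.26] hi [82.14 21.94  0.27] TCP [ 509.3 -219.5   41.8] F tool0 [3.79 0.55 2.5 ] gap 0.0342
```

View pics/w18.png

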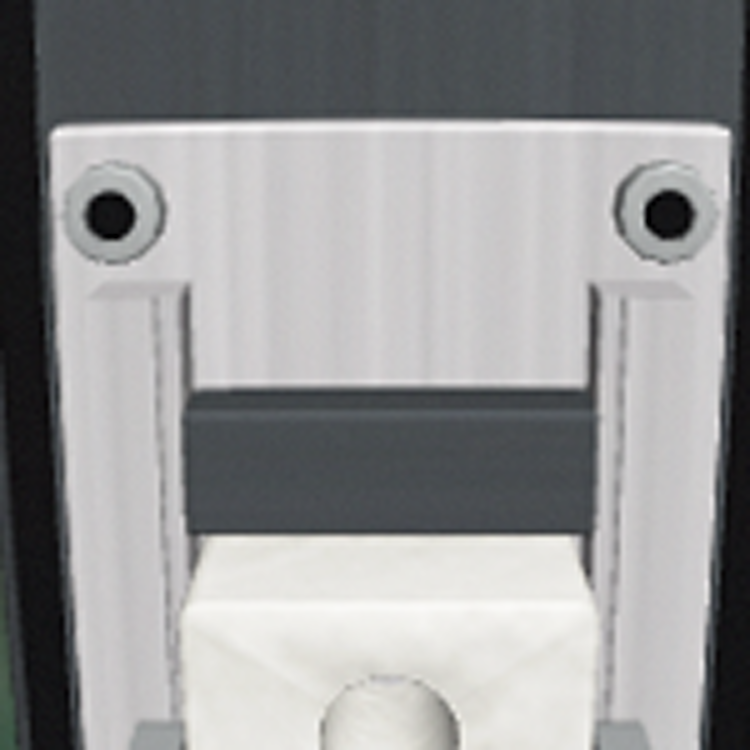

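Emit:
{"method": "carry_out", "body": {"targets": [[20,0.0003,0,0,0,0,0],[20,0.0006,0,0,0,0,0],[20,0.0009,0,0,0,0,0],[20,0.0009,0,0.0002,0,0,0],[20,0.0009,0,0.0004,0,0,0],[20,0.0009,0,0.0004,0,0,0]]}}

```text
t: 20.35
position: [0.5094, -0.2189, 0.0417]
orientation: [0.0, 0.725, 0.689, 0.0]
wrist_force: [-0.3, 4.3, -0.2]
finger_gap: 0.0342
```

```bash
python3 -c "
from h import *
status()
"
```

```text
t 20.35 rotvec [-0.01 -0.09  0.19] low [32.78 21.78  0.22] hi [82.78 21.95  0.22] TCP [ 509.4 -218.9   41.7] F tool0 [ 4.24 -0.46  0.2 ] gap 0.0342
```

Emit:
{"method": "carry_out", "body": {"targets": [[24,0,0,0,0,0,0],[45,0,0,0,0,0,0],[60,0,0,0,0,0,0],[60,0,0,0,0,0,0],[60,0,0,0,0,0,0],[60,0,0,-0.01,0,0,0],[60,0,0,-0.03,0,0,0],[60,0,0,-0.06,0,0,0],[60,0,0,-0.06,0,0,0],[60,0,0,-0.06,0,0,0]]}}

```text
t: 21.35
position: [0.5101, -0.2192, 0.1027]
orientation: [0.001, 0.725, 0.689, 0.001]
wrist_force: [0.2, 0.0, 0.2]
finger_gap: 0.0514
```

```bash
python3 -c "
from h import *
status()
c=cam('wrist'); save(c,'w19.png',(170,90,390,330),3.2)
c=cam('side'); save(c,'d19.png',(240,200,380,320),5.5)"
```

```text
t 21.35 rotvec [-0.15 -0.13  0.19] low [32.58 22.61 61.2 ] hi [82.58 22.77 61.17] TCP [ 510.1 -219.2  102.7] F tool0 [ 0.01  0.23 -0.17] gap 0.0514
```

View pics/w19.png

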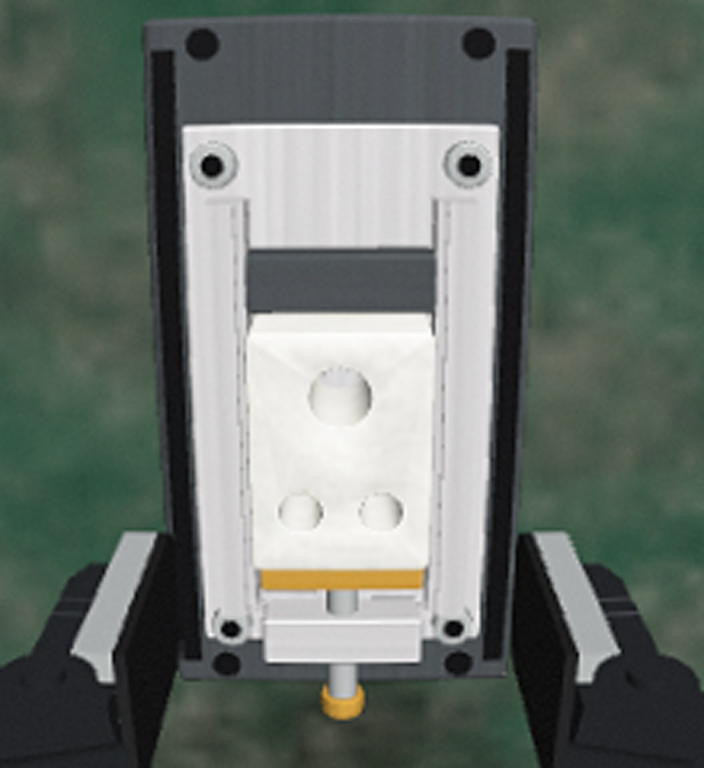

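View pics/d19.png

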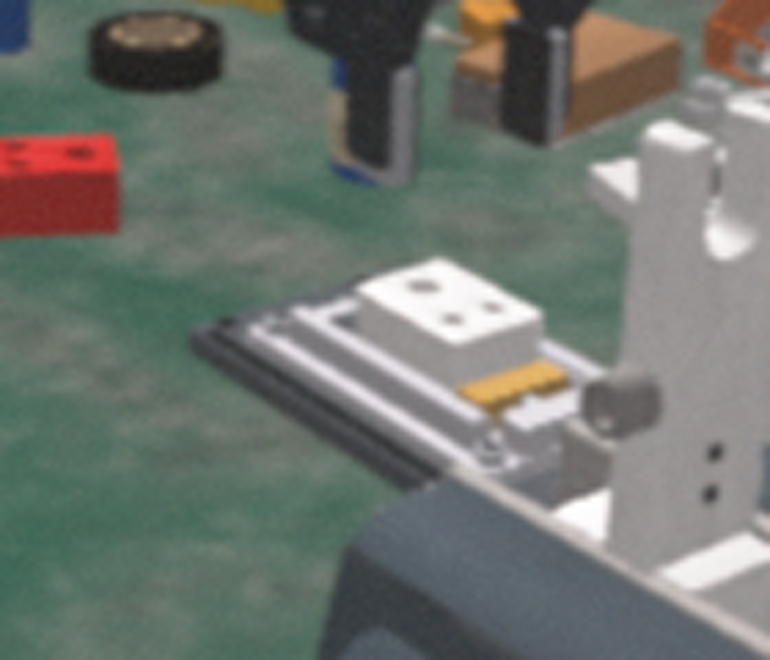

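```bash
python3 -c "
from h import *
status()
c=cam('wrist')
g=lambda x,y,z:inplate(onz(c,170+x/3.2-.35,90+y/3.2-.35,z)).round(2)
for p in ((249,332),(434,332),(428,569),(256,569)): print(g(*p,.042))
print('jaw',g(260,588,.027),g(423,588,.027),'stop far',g(247,250,.027),g(436,249,.027))
print('bottom hi',g(252,315,.0275),g(430,315,.0275))
s=cam('side')
S=lambda x,y:(240+x/5.5-.4,200+y/5.5-.4)
W=lambda x,y:(170+x/3.2-.35,90+y/3.2-.35)
for a,b in (((249,332),(357,294)),((434,332),(436,260)),((428,569),(541,316)),((256,569),(443,350))):
  print('tri',inplate(tri(c,W(*a),s,S(*b))).round(1))
print('side pred top',[ ((proj(s,onz(c,*W(*a),.042))-[240,200]+.4)*5.5).round(0) for a in ((249,332),(434,332),(428,569),(256,569))])
"
```

```text
t 21.45 rotvec [ 0.05 -0.05  0.18] low [33.48 21.32 59.45] hi [83.48 21.48 59.48] TCP [ 509.  -218.3  101. ] F tool0 [-1.01  0.8   0.45] gap 0.0512
[84.41  3.45 26.  ]
[84.32 37.92 26.  ]
[35.08 37.99 26.  ]
[35.14  3.22 26.  ]
jaw [22.66  2.46 11.  ] [22.6  38.34 11.  ] stop far [97.33  2.01 11.  ] [97.43 39.32 11.  ]
bottom hi [84.22  2.75 11.5 ] [84.13 38.31 11.5 ]
tri [83.3  3.5 22.8]
tri [84.4 37.8 25.5]
tri [34.5 38.2 24.9]
tri [35.1  1.6 23.6]
side pred top [array([354., 284.]), array([437., 258.]), array([539., 312.]), array([453., 340.])]
```

Emit:
{"method": "carry_out", "body": {"targets": [[0,0,0,0.005,0,0,0],[0,0,0,0.01,0,0,0],[0,0,0,0.015,0,0,0],[0,0,0,0.02,0,0,0],[0,0,0,0.025,0,0,0],[0,0,0,0.03,0,0,0],[0,0,0,0.035,0,0,0],[0,0,0,0.038,0,0,0],[0,0,0,0.039,0,0,0],[0,0,0,0.039,0,0,0]]}}

```text
t: 22.55
position: [0.5094, -0.2187, 0.0623]
orientation: [-0.0, 0.725, 0.689, -0.0]
wrist_force: [0.5, 0.2, 0.2]
finger_gap: 0.0
```

```bash
python3 -c "
from h import *
status()
"
```

```text
t 22.55 rotvec [ 0.   -0.09  0.19] low [32.97 21.78 20.83] hi [82.96 21.95 20.83] TCP [ 509.4 -218.7   62.3] F tool0 [ 0.24  0.5  -0.22] gap 0.0
```

Tips at ≈ 48 mm, block top expected at 42. Feel down slowly.

Emit:
{"method": "carry_out", "body": {"targets": [[0,0,0,0.0006,0,0,0],[0,0,0,0.0012,0,0,0],[0,0,0,0.0018,0,0,0],[0,0,0,0.0024,0,0,0],[0,0,0,0.003,0,0,0],[0,0,0,0.0036,0,0,0],[0,0,0,0.0042,0,0,0],[0,0,0,0.0048,0,0,0],[0,0,0,0.0052,0,0,0],[0,0,0,0.0052,0,0,0]]}}

```text
t: 23.55
position: [0.5093, -0.2187, 0.0572]
orientation: [-0.0, 0.725, 0.689, -0.0]
wrist_force: [-1.2, 0.5, 0.9]
finger_gap: -0.0001
```

```bash
python3 -c "
from h import *
status()
"
```

```text
t 23.55 rotvec [ 0.   -0.09  0.19] low [32.98 21.74 15.66] hi [82.98 21.9  15.66] TCP [ 509.3 -218.7   57.2] F tool0 [ 0.47 -1.18 -0.86] gap -0.0001
```

Emit:
{"method": "carry_out", "body": {"targets": [[0,0,0,0.0004,0,0,0],[0,0,0,0.0008,0,0,0],[0,0,0,0.0012,0,0,0],[0,0,0,0.0014,0,0,0]]}}

```text
t: 23.95
position: [0.5095, -0.2187, 0.0562]
orientation: [-0.0, 0.725, 0.689, 0.0]
wrist_force: [-1.3, 0.8, 3.9]
finger_gap: -0.0001
```

```bash
python3 -c "
from h import *
status()
"
```

```text
t 23.95 rotvec [-0.02 -0.07  0.19] low [33.01 21.89 14.73] hi [83.01 22.06 14.74] TCP [ 509.5 -218.7   56.2] F tool0 [ 0.77 -1.31 -3.86] gap -0.0001
```

Emit:
{"method": "carry_out", "body": {"targets": [[0,0,0,0.0003,0,0,0],[0,0,0,0.0005,0,0,0],[0,0,0,0.0005,0,0,0]]}}

```text
t: 24.25
position: [0.5095, -0.2187, 0.0562]
orientation: [-0.0, 0.725, 0.689, 0.0]
wrist_force: [-1.7, 0.7, 6.7]
finger_gap: -0.0002
```

```bash
python3 -c "
from h import *
status()
"
```

```text
t 24.25 rotvec [-0.03 -0.06  0.18] low [33.02 21.91 14.67] hi [83.02 22.07 14.7 ] TCP [ 509.5 -218.7   56.2] F tool0 [ 0.62 -1.75 -6.65] gap -0.0002
```

Emit:
{"method": "carry_out", "body": {"targets": [[0,0,0,-0.002,0,0,0],[0,0,0,-0.01,0,0,0],[0,0,0,-0.03,0,0,0],[0,0,0,-0.06,0,0,0],[0,0,0,-0.09,0,0,0],[0,0,0,-0.12,0,0,0],[0,0,0,-0.13,0,0,0],[0,0,0,-0.13,0,0,0],[0,0,0,-0.13,0,0,0],[0,0,0,-0.13,0,0,0]]}}

```text
t: 25.25
position: [0.5085, -0.218, 0.1836]
orientation: [-0.002, 0.725, 0.689, -0.001]
wrist_force: [0.5, -0.1, -0.9]
finger_gap: -0.0005
```

```bash
python3 -c "
from h import *
status()
c=cam('wrist'); save(c,'w20.png',(180,120,370,330),3.2)
c=cam('scene'); save(c,'s20.png',(180,130,380,330),3)"
```

```text
t 25.25 rotvec [ 0.18 -0.03  0.19] low [ 33.91  20.75 142.05] hi [ 83.9   20.91 142.1 ] TCP [ 508.5 -218.   183.6] F tool0 [-0.07  0.55  0.85] gap -0.0005
```

View pics/w20.png

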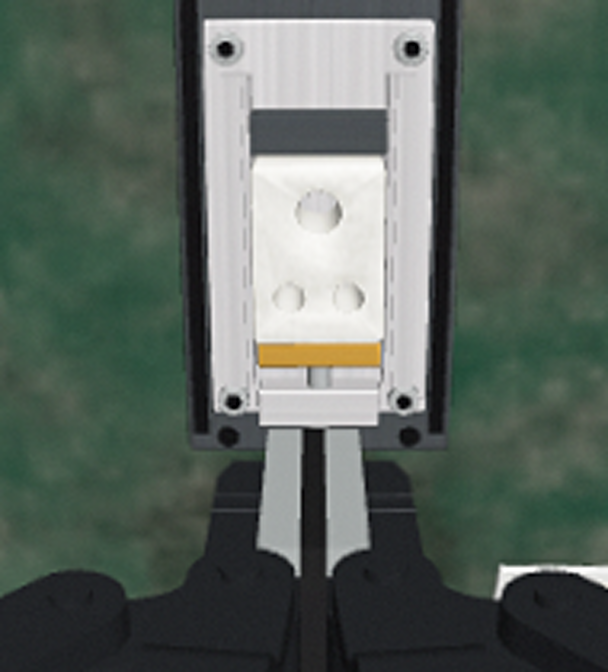

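View pics/s20.png

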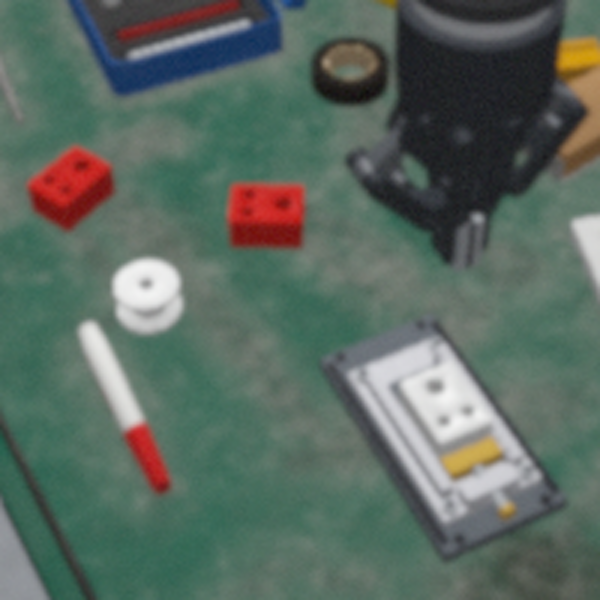

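Block seated flat between jaw and stop, gripper clear, bystanders unmoved. Handing in.

```bash
python3 -c "
from bench import job
print(job.finish_job())"
```

```text
the job is handed in; nothing more can be done
None
```

The block is in the nest, flat on the pocket floor between the jaw and the stop, and released. I handed the job in at about 25 s; it reports no verdict.

**What I did:** I gripped the white block across its width and lifted it. I tilted it 17° and set its jaw-side end on the floor of the pocket. I found the jaw by feel and pushed it back about 7 mm with roughly 5–6 N. Then I rocked the other end down inside the stop, eased the block toward the stop and let go.

**Last checks:**
- **Seating:** Pressing lightly on the block's top with closed fingers (under 7 N) met it at z ≈ 42.2 mm, against 42 mm when seated. It did not sink further between 4 and 7 N.
- **Tilt:** The two ends of the top face look equally wide in the wrist picture, so I see no tilt.
- **Nest offset:** From the pictures the nest sits about 3 mm to −y of the plate's middle, which puts the block's centre about 6 mm to −y, within limits.
- **Bystanders:** The pulley and tape roll are where they were in the final scene picture. The dye bottle was hidden behind the gripper there, but nothing passed near it.

**What disagreed:**
- Two-view height estimates of the block's top scattered 0.5–3 mm low, so I relied on the touch reading.
- In the wrist picture the block's end came out about 1 mm short of the stop face, which is within the camera error.
- On the first move toward the stop the block stuck on floor friction. It moved freely once I lifted it slightly off the floor.

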